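# Flip the ratchet and back out the clamp bolt

### The arm

A 7-joint arm with a two-finger parallel gripper is mounted at the origin on the work surface. World frame = base frame: x ahead of the robot, y to its left, z up, the work surface at z = 0. Lengths are in m, angles in degrees, forces in N, time in s.
With the tool pointing down it reaches from about 0.4 to 0.875 m from the base axis. Payload 6.5 kg.
Tool frame: the origin (TCP) lies at the very end of the fingers, on their centre line; the grasp point (between the pads) lies 19 mm behind it (env.grip_depth is the distance from the TCP to the grasp point, in m); z points along the fingers, x is the direction in which the jaws open and shut, and the axes are right-handed (so a half turn about z gives the same grasp; the last joint's range is limited). The gripper opens to 85 mm and grips with 20 to 120 N. Pads are 22 mm wide; open, the fingers measure 114 mm over their backs; the gripper's body (76 mm by 85 mm) begins 54 mm behind the grasp point. The pads swing forward as they close: fully open they stand 13 mm farther back than shut.
Start: joints at [-3.793, 30.733, -0.252, 88.115, 0.149, 61.152, -4.079], TCP at [0.65, 0, 0.231] pointing down, gripper open.
Joint ranges: [-154.64, 154.64], [-21.42, 123.67], [-72.66, 72.17], [13.99, 137.28], [-74.86, 254.86], [10.95, 109.41], [-158.01, 158.01]. Speed limits (degrees/s): [136.94, 136.94, 180, 180, 180, 180, 180].

### API

Orientations are given as [roll, pitch, yaw] about the fixed x, y, z axes, in that order (R = Rz(yaw) Ry(pitch) Rx(roll)).
In Python, from station import env, optics gives the robot as it stands.
- The arm moves only by the tool apply_moves, never from a script. Its argument "rows" is a list that holds one entry, the list of rows, each a list of 7 numbers: the opening, from -1 (shut) to 1 (fully open), so that 0 is half open, then the shift along the world's x, y, z in m, then the turn, a rotation vector about the world's x, y, z in degrees. In form: [[[gripper, tx, ty, tz, ax, ay, az], ...]]. A call has 1 to 20 rows; each row is the pose to reach, as a shift and turn from the pose measured when the call began; what a row does not reach only later rows make up. A row lasts 1/8 s, in which the tool goes at most 62.5 mm and 10.7 degrees, less where a joint would pass 70% of its speed; a pose out of reach is approached as far as the arm can. A call with a gripper value outside its range is refused whole. The fingers move at their own pace and stop on an object; the grip force is fixed at half the most. Time passes only in rows, so rows that repeat a pose let the fingers close. It gives the time, the measured TCP pose, the force and the opening at its end, in the units of the state.
- env.sense(): the state, without advancing time (a new reading comes with each control period).
- optics.camera(name): name is "scene" or "side" or "wrist"; returns a dict with "image" (400x640x3 uint8, red, green, blue), "depth" (400x640 float32, m along the optical axis (not along the pixel's ray), 0 where there is no reading), "fx", "fy", "cx", "cy" (pixels), "R" (3x3) and "t" (3): a world point X has camera coordinates R X + t. Camera axes: x right, y down, z forward; pixel columns grow to the right and rows downward; lengths in m; the calibration is good to about 2 mm. A picture is of the moment at which its call begins.
- env.finish_job(): hands the job in, once; it reports no verdict.
The state is a dict: "t": time; "q": joint angles; "joint_velocities": joint speeds; "joint_efforts": joint torques, N m; "tcp_pos": TCP position; "tool_rot": TCP orientation; "ft_force": force on the tool from outside, world axes, zero at the start; "torque": the same for the moment, N m; "opening": finger opening in m.
Only numpy, scipy, OpenCV 4.12 (cv2) and the standard library are available. Lean on these libraries where they do the work, as an engineer would, in place of code of your own. Each camera call takes 0.05 s, during which the arm holds its last target.

### The job

The ratchet was left on the clamp bolt set for tightening. Push its orange direction lever gently but fully over to the loosening side (the green dot), then work the ratchet's handle back and forth to back the bolt out anticlockwise until you feel it come up against its captive stop; press it against the stop for a moment, firmly but without forcing anything. Do not tighten the bolt, leave the things lying around it where they are, and let go of the ratchet at the end.

Things in the scene. Friction and masses are not known exactly. Their poses are not given: they have to be found in the camera images.
- clamp: Fixed jig: dark steel base 200 x 170 x 12 mm, aluminium block 80 x 80 mm with its top at 60 mm. Origin on the table under the bolt's vertical axis; z up; x points as the handle does in mid-swing. Two steel posts (14 mm thick, tops at 100 mm), 100 mm from the bolt axis and 44 degrees either side of x, stop the handle's shank.
- ratchet: Ratchet on the bolt: steel head 48 mm across, top at 104 mm; handle level along +x: shank 18 mm wide, then a black rubber grip with blue bands, 120 to 205 mm from the axis, 26 mm wide, from 84 to 106 mm above the table. Turns about the bolt axis only, cannot be lifted off. Origin on the bolt axis at table height. Breaks if finger contact exceeds 35 N (squeezing counts too).
- grip (a point): Centre of the ratchet's grip, 165 mm from the bolt axis, 95 mm above the table; x radially outward, z up. Pushing it sideways takes about 4 N when the ratchet clicks freely, 7 to 8 N when it turns the bolt, and rises steeply at a stop. Swing it with the fingers standing loosely either side rather than gripping.
- handle (a joint): Angle of the ratchet's handle about the bolt axis from the clamp's x axis, rad, anticlockwise from above positive; the posts stop it at -0.60 and +0.60. It stays where it is left.
- tab: Orange tab of the direction lever, on top of the head, roughly opposite the handle: 8 mm thick, from 10 to 46 mm from the bolt axis along the body's -x, from 106 to 135 mm above the table. Origin on the bolt axis at table height; turns with the lever about that axis. Breaks if finger contact exceeds 15 N (squeezing counts too): push it with closed fingers, do not pinch.
- tab_mid (a point): Point in the tab's mid-plane, 36 mm from the bolt axis, 122 mm above the table; axes as the tab's. Pushing here sideways takes about 3 to 5 N; the tab stays where it is left. At its end stop the force rises steeply (yields 1 to 2 mm); above about 15 N the whole handle would creep round too.
- lever (a joint): Lever angle, rad, growing anticlockwise from above, relative to the handle. 0: stop at the red dot, tightening (handle drives the bolt clockwise only; the tab's -x lies 0.35 rad clockwise of straight opposite the handle). 0.70: stop at the green dot, loosening (handle drives the bolt anticlockwise only, clicks freely back; tab 0.35 rad anticlockwise). Half-way it slips; fully over is above 0.64.
- mark (a point): Red mark on the brass flange (60 mm across) under the ratchet, 24.5 mm from the bolt axis, 66 mm above the table; it turns with the bolt (its +x points to the axis). The hidden captive stop is met after 0.65 to 1.15 rad of loosening, different each time: find it by feel. The bolt turns only when driven. The ratchet has 30 teeth: after a reversal up to 0.21 rad of swing is lost.
- head (a joint): Springy wind-up of the bolt's neck, rad, anticlockwise positive: 0 unloaded, 0.004 while the bolt is being loosened; at the captive stop it grows by 0.01 for each 9 N more at the grip. Pressed home means above 0.0075 for 0.2 s, as with a steady 12 to 20 N at the grip; the neck is spoiled beyond 0.024. Too small to read from the noisy value: feel the force at the grip.
- socket: Loose spare steel socket standing on the table, 34 mm across, 34 mm high; origin at the centre of its underside. A bystander.
- rule: Loose folded white folding rule, 160 x 16 x 14 mm, long side along its x; origin at the centre of its underside. A bystander.
- door_lever: Loose polished door lever lying on the table: hub 48 mm across and 22 mm high with its origin under the hub's centre, flat arm 14 mm thick reaching 130 mm along +x. A bystander.
- driver: Loose screwdriver with a blue handle lying on the table along its x. A bystander.

How it is judged (in metres and radians):
On the way, in this order (a step that is already met when the one before it is completed fails the run):
1. the direction lever is fully over on the loosening side (value of joint lever above 0.64 rad), for 0.2 s.
2. the bolt is backed out to its captive stop and pressed against it (value of joint head above 0.0075 rad), for 0.2 s.
At the end, for the whole second after the job is handed in: The bolt stays backed out (its mark has moved more than 14 mm from where it started), the lever is still fully on the loosening side (above 0.64), the handle is at rest at any angle and the robot touches neither ratchet nor lever (distance of mark from where it was at the start of the episode above 0.014 m and value of joint lever above 0.64 rad and not (velocity of joint handle above 0.05 rad/s) and not (velocity of joint handle below -0.05 rad/s) and contact force between each of ratchet, tab and anything else below 0.2 N).
It fails at once if the lever's tab is pressed with more than 15 N (contact force between tab and the fingers above 15 N).
It fails at once if the ratchet is forced with more than 35 N (contact force between ratchet and the fingers above 35 N).
It fails at once if the bolt is forced against its stop (neck wound up by more than 0.024 rad) (value of joint head above 0.024 rad).
It fails at once if the bolt is turned clockwise (neck wound up clockwise by more than 0.0035 rad) (value of joint head below -0.0035 rad).
It fails at once if the socket, folding rule, door lever or screwdriver is moved more than 20 mm (distance of any of socket, rule, door_lever, driver from where it was at the start of the episode above 0.02 m).
It also fails if it takes over 72 s, if anything falls off the work surface, if the arm or the gripper's body presses on something with over 40 N, if the wrist force passes 120 N, or if a joint passes its speed limit or range.

## Working session

There is one attempt and no reset: what is moved stays moved. The work goes in short steps, Python scripts to look and compute and a tool call to move; the robot and the scene stay as the last step left them, time stands still between calls to the robot, and variables do not carry over. Pictures are saved under pics/ and viewed, and the job is handed in when it is done.

Besides the shell and the picture viewer there is one more tool, called after "Request:" in YAML: its name, and indented under it one key for each argument. apply_moves: Moves the arm, as the interface text tells. Its arguments: {"type":"object","properties":{"rows":{"type":"array"}},"required":["rows"]}

```bash
ls; mkdir -p pics; cat > h.py <<'E'
import numpy as np, cv2
from station import env, optics
def snap(n,f):
    c=optics.camera(n); cv2.imwrite('pics/'+f,c['image'][:,:,::-1]); np.savez('pics/'+f+'.npz',**c); return c
def w(c,u,v,d):
    p=np.array([(u-c['cx'])/c['fx']*d,(v-c['cy'])/c['fy']*d,d]); return c['R'].T@(p-c['t'])
def cloud(c):
    v,u=np.mgrid[0:400,0:640]; d=c['depth']
    p=np.stack([(u-c['cx'])/c['fx']*d,(v-c['cy'])/c['fy']*d,d],-1); return (p-c['t'])@c['R']
def proj(c,X):
    p=c['R']@np.array(X)+c['t']; return c['fx']*p[0]/p[2]+c['cx'],c['fy']*p[1]/p[2]+c['cy']
E
python3 - <<'E'
from h import *
print(env.sense())
for n in ['scene','side','wrist']:
    c=snap(n,n+'0.png'); print(n,c['R'],c['t'])
E
```

```text
pics
{'t': 0.0, 'q': array([-3.7924785 , 30.77810919, -0.25331247, 88.17172189,  0.14849905,
       61.15137069, -4.07874478]), 'joint_velocities': array([-0.05343549,  0.17915032, -0.08698972,  0.07116739,  0.02881752,
       -0.05076468, -0.0610253 ]), 'joint_efforts': array([-4.51575825e-04, -5.83398092e+01,  1.04865700e+00, -2.59097242e+01,
        1.23920938e-02,  9.44124302e-03, -7.87308863e-06]), 'tcp_pos': array([ 6.49360103e-01, -3.30705504e-05,  2.30399363e-01]), 'tool_rot': array([1.79992506e+02, 1.00596209e-01, 3.24141949e-03]), 'ft_force': array([-0.23110477,  0.14255808, -0.30905718]), 'torque': array([-0.04220312, -0.05019117, -0.05822531]), 'opening': 0.08545968189316838}
scene [[-0.05056432  0.99870184  0.00615567]
 [ 0.55796824  0.03336082 -0.82919148]
 [-0.82832041 -0.03849283 -0.55893077]] [-0.0039334  -0.22194067  1.4969324 ]
side [[ 0.97620912 -0.21640007 -0.01366592]
 [-0.17459901 -0.74713856 -0.64132609]
 [ 0.12857268  0.62845444 -0.76714672]] [-0.5080875   0.19685404  0.95922552]
wrist [[ 9.99999524e-01 -2.97161926e-04 -9.29269788e-04]
 [ 1.94390558e-06 -9.51876177e-01  3.06482861e-01]
 [-9.75624810e-04 -3.06482717e-01 -9.51875723e-01]] [-0.64826055 -0.03859285  0.37886292]
```

View pics/scene0.png

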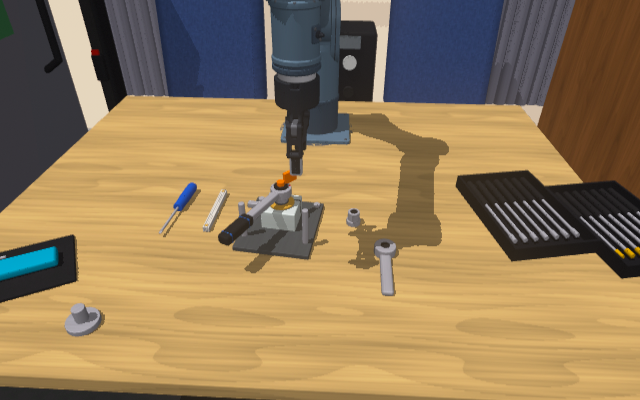

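View pics/side0.png

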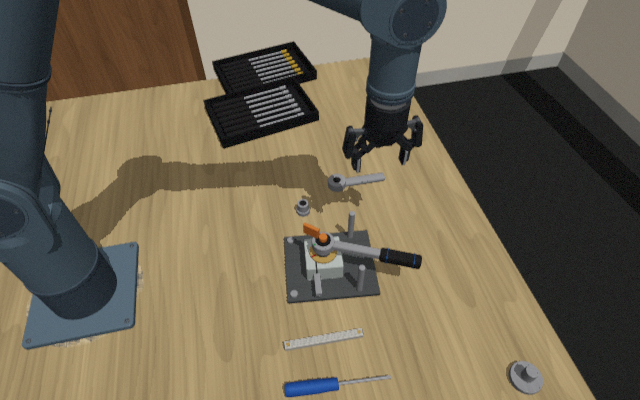

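View pics/wrist0.png

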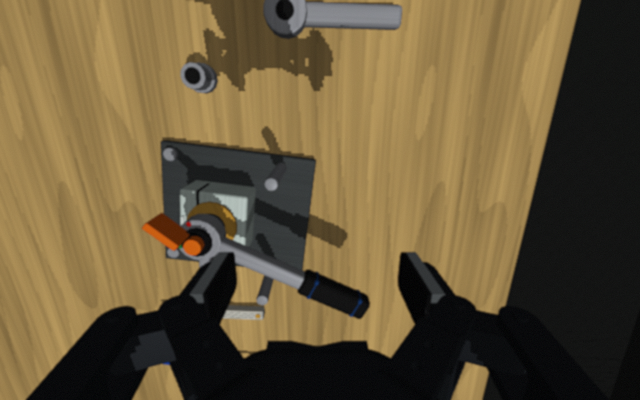

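```bash
cat > est.py <<'E'
from h import *
def load(f): return dict(np.load('pics/'+f+'.npz'))
def est(c,box=(0.4,0.85,-0.25,0.2)):
    P=cloud(c); im=c['image'].astype(int); ok=(c['depth']>0)
    ok&=(P[...,0]>box[0])&(P[...,0]<box[1])&(P[...,1]>box[2])&(P[...,1]<box[3])
    r,g,b=im[...,0],im[...,1],im[...,2]
    org=ok&(r>150)&(g<130)&(b<80)&(r-g>80)&(P[...,2]>0.1)&(P[...,2]<0.15)
    return P,im,ok,org
E
python3 - <<'E'
from est import *
for n in ['scene','side','wrist']:
    c=load(n+'0.png'); P,im,ok,org=est(c)
    print(n,org.sum(),np.ptp(P[org],axis=0),P[org].mean(0))
    q=P[org]; 
    for z0 in np.arange(.10,.14,.005):
        m=(q[:,2]>z0)&(q[:,2]<z0+.005); 
        if m.sum()>3: print(round(z0,3),m.sum(),q[m].min(0).round(4),q[m].max(0).round(4),q[m].mean(0).round(4))
    blk=ok&(im.sum(-1)<110)&(P[...,2]>0.08)&(P[...,2]<0.112)
    q=P[blk]; print('grip',blk.sum(),q.min(0),q.max(0),q.mean(0))
    dk=ok&(im.max(-1)<90)&(P[...,2]>0.006)&(P[...,2]<0.018)
    q=P[dk][:,:2].astype(np.float32); print('base',len(q),cv2.minAreaRect(q))
    po=ok&(P[...,2]>0.097)&(P[...,2]<0.1035); 
    nn,lab,st,ce=cv2.connectedComponentsWithStats(po.astype(np.uint8))
    for i in range(1,nn):
        if st[i,4]>5: print('cc',st[i,4],ce[i].round(),P[lab==i].mean(0).round(4))
E
```

```text
scene 122 [0.03960658 0.03704533 0.03111293] [ 0.51554978 -0.04311032  0.12056138]
0.11 27 [ 0.4932 -0.0602  0.1104] [ 0.53   -0.0233  0.1146] [ 0.512  -0.0393  0.1127]
0.115 36 [ 0.4985 -0.0602  0.1153] [ 0.5312 -0.027   0.12  ] [ 0.5181 -0.0453  0.1179]
0.12 26 [ 0.5063 -0.0603  0.1201] [ 0.5328 -0.0332  0.1248] [ 0.5192 -0.0469  0.1217]
0.125 10 [ 0.5092 -0.048   0.1256] [ 0.5159 -0.035   0.1289] [ 0.5135 -0.042   0.1271]
0.13 15 [ 0.5083 -0.0476  0.1302] [ 0.5189 -0.0349  0.1349] [ 0.5138 -0.0415  0.1325]
0.135 5 [ 0.5051 -0.0476  0.135 ] [ 0.5146 -0.0352  0.1354] [ 0.5115 -0.0412  0.1353]Traceback (most recent call last):
  File "<stdin>", line 10, in <module>
    return umr_minimum(a, axis, None, out, keepdims, initial, where)
ValueError: zero-size array to reduction operation minimum which has no identity
```

```bash
python3 - <<'E'
import cv2
a=cv2.imread('pics/wrist0.png')[110:340,120:400]; cv2.imwrite('pics/w0c.png',cv2.resize(a,None,fx=2.8,fy=2.6,interpolation=cv2.INTER_CUBIC))
a=cv2.imread('pics/side0.png')[190:320,260:440]; cv2.imwrite('pics/s0c.png',cv2.resize(a,None,fx=4,fy=4,interpolation=cv2.INTER_CUBIC))
E
```

```text
(no output)
```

View pics/w0c.png

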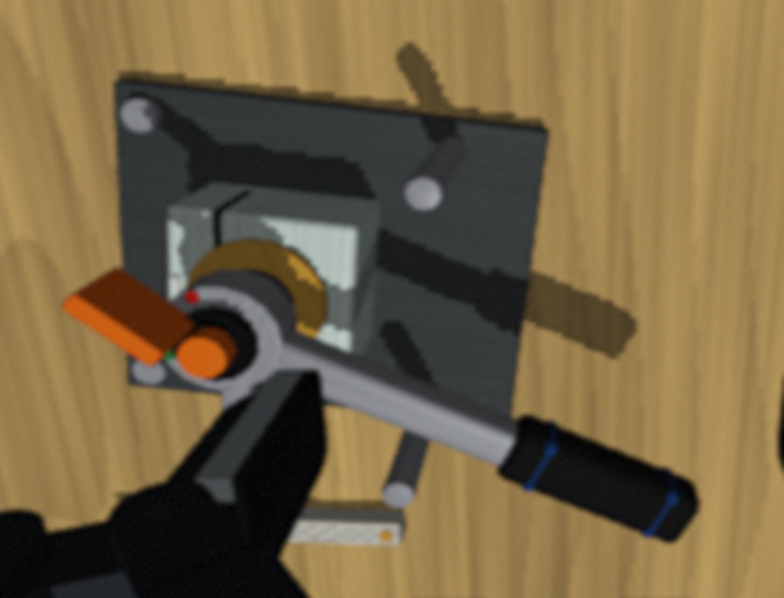

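View pics/s0c.png

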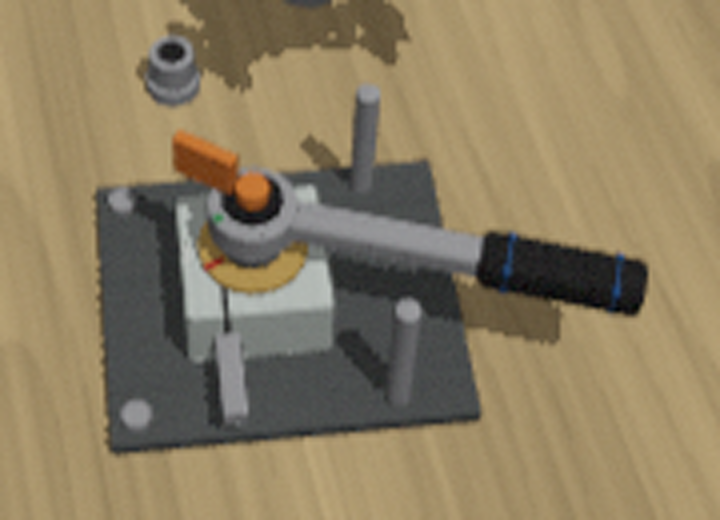

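```bash
python3 - <<'E'
from est import *
for n in ['side','wrist']:
    c=load(n+'0.png'); P,im,ok,org=est(c)
    q=P[org]; print(n,org.sum())
    for z0 in np.arange(.10,.14,.005):
        m=(q[:,2]>z0)&(q[:,2]<z0+.005); 
        if m.sum()>3: print(round(z0,3),m.sum(),q[m].min(0).round(4),q[m].max(0).round(4),q[m].mean(0).round(4))
    dk=ok&(im.max(-1)<90)&(P[...,2]>0.006)&(P[...,2]<0.018)&(P[...,1]>-0.25)&(P[...,1]<.1)
    q=P[dk][:,:2].astype(np.float32); print('base',len(q),cv2.minAreaRect(q))
    blk=ok&(im.sum(-1)<150)&(P[...,2]>0.098)&(P[...,2]<0.112)&(P[...,0]>.6)
    q=P[blk]; print('grip',len(q), q.mean(0), cv2.minAreaRect(q[:,:2].astype(np.float32)) if len(q)>5 else 0)
    po=ok&(P[...,2]>0.095)&(P[...,2]<0.1065)
    nn,lab,st,ce=cv2.connectedComponentsWithStats(po.astype(np.uint8))
    for i in range(1,nn):
        if st[i,4]>5: print('cc',st[i,4],ce[i].round(),P[lab==i].mean(0).round(4),cv2.minAreaRect(P[lab==i][:,:2].astype(np.float32)))
E
```

```text
side 0
base 3366 ((0.541461706161499, -0.024829372763633728), (0.2373478263616562, 0.19975386559963226), 82.8703384399414)
grip 416 [ 0.66662632 -0.13148762  0.10545429] ((0.6669010519981384, -0.12919925153255463), (0.023455405607819557, 0.0834156721830368), 64.42619323730469)
cc 29 [352. 213.] [0.6018 0.0037 0.0999] ((0.6020177006721497, 0.004546585958451033), (0.013009666465222836, 0.01113981008529663), 76.21468353271484)
cc 7 [323. 232.] [ 0.5272 -0.0347  0.1048] ((0.5269721150398254, -0.03403031826019287), (0.003946754615753889, 0.010616392828524113), 86.91764068603516)
cc 941 [366. 251.] [ 0.6027 -0.1004  0.1029] ((0.6055542826652527, -0.09175369888544083), (0.048542700707912445, 0.22700050473213196), 66.88733673095703)
cc 6 [398. 250.] [ 0.6675 -0.1155  0.1052] ((0.6670273542404175, -0.11581584811210632), (0.0044718775898218155, 0.007081948220729828), 83.00487518310547)
cc 38 [361. 267.] [ 0.5843 -0.1343  0.1   ] ((0.5839760303497314, -0.132430762052536), (0.013763810507953167, 0.011748389340937138), 77.41777801513672)
wrist 464
0.115 197 [ 0.5137 -0.0607  0.116 ] [ 0.5306 -0.0
[... 314 characters left out ...]
-0.12335067987442017), (0.0246000774204731, 0.08278515934944153), 63.002777099609375)
cc 147 [270. 183.] [0.6017 0.0084 0.0982] ((0.6015021800994873, 0.007918160408735275), (0.013080332428216934, 0.012823335826396942), 43.9321403503418)
cc 10 [171. 220.] [ 0.4997 -0.028   0.1057] ((0.49942803382873535, -0.02766810916364193), (0.0007921004435047507, 0.008961644023656845), 48.404701232910156)
cc 3695 [281. 272.] [ 0.6099 -0.092   0.102 ] ((0.6047459840774536, -0.08768053352832794), (0.047401316463947296, 0.2270495593547821), 66.67054748535156)
cc 110 [261. 299.] [ 0.5842 -0.1294  0.0978] ((0.5838046669960022, -0.13015271723270416), (0.012924794107675552, 0.01303660124540329), 67.7525405883789)
```

Request:
apply_moves:
  rows:
    - [[-1, -0.03, 0, 0, 0, 0, -9], [-1, -0.06, 0, 0, 0, 0, -18], [-1, -0.09, -0.004, 0, 0, 0, -27], [-1, -0.12, -0.008, -0.02, 0, 0, -36], [-1, -0.139, -0.008, -0.04, 0, 0, -46], [-1, -0.139, -0.008, -0.05, 0, 0, -46], [-1, -0.139, -0.008, -0.05, 0, 0, -46], [-1, -0.139, -0.008, -0.05, 0, 0, -46]]

```text
t: 1.15
tcp_pos: [0.512, -0.0079, 0.1812]
tool_rot: [-179.9, 0.0, -45.9]
ft_force: [0.3, 0.3, -0.6]
opening: 0.0002
```

```bash
python3 - <<'E'
from est import *
for n in ['side','wrist','scene']:
    c=snap(n,n+'1.png'); P,im,ok,org=est(c)
    print(n,org.sum(),P[org].mean(0))
    a=cv2.imread(f'pics/{n}1.png'); 
    if n=='side': a=cv2.resize(a[150:310,240:440],None,fx=3.5,fy=3.5,interpolation=cv2.INTER_CUBIC)
    if n=='scene': a=cv2.resize(a[100:260,220:380],None,fx=3.5,fy=3.5,interpolation=cv2.INTER_CUBIC)
    cv2.imwrite(f'pics/{n}1c.png',a)
print(env.sense())
E
```

```text
side 0 [nan nan nan]
wrist 466 [ 0.51889322 -0.04901453  0.12141067]
scene 138 [ 0.51300795 -0.04108478  0.12323795]
{'t': 1.3, 'q': array([-11.04886672,  21.14572218,   8.54880363, 112.00595382,
        -4.27387716,  47.12891024, -46.11380066]), 'joint_velocities': array([-0.18708877, -0.10780675,  0.21426732,  0.57332362,  0.05615998,
       -0.11953297, -0.19710593]), 'joint_efforts': array([-1.40934045e-02, -4.37889934e+01,  2.22419769e+00, -2.16954392e+01,
        7.14808528e-03,  1.12853227e-04,  1.44068841e-02]), 'tcp_pos': array([ 0.51138508, -0.00802384,  0.18109447]), 'tool_rot': array([-1.79952493e+02,  3.41957983e-02, -4.59556839e+01]), 'ft_force': array([ 0.29868979, -0.01371682, -0.3325815 ]), 'torque': array([0.00960178, 0.02462975, 0.02167343]), 'opening': 5.825078673619539e-05}<stdin>:4: RuntimeWarning: Mean of empty slice.
  ret = um.true_divide(
```

View pics/side1c.png

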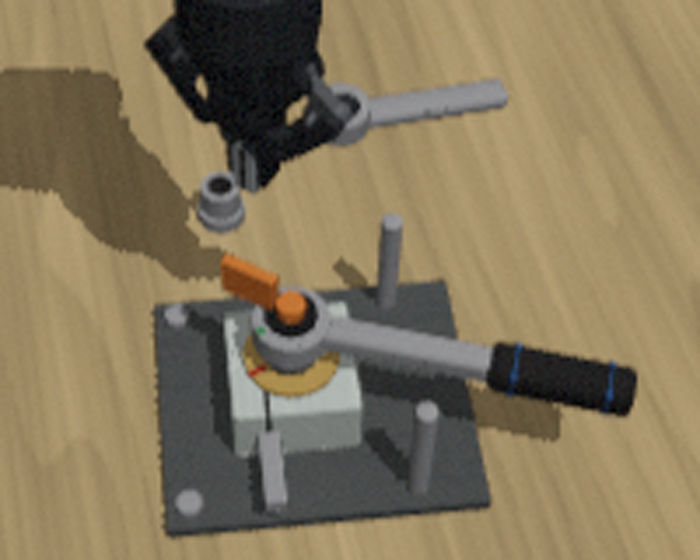

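View pics/wrist1c.png

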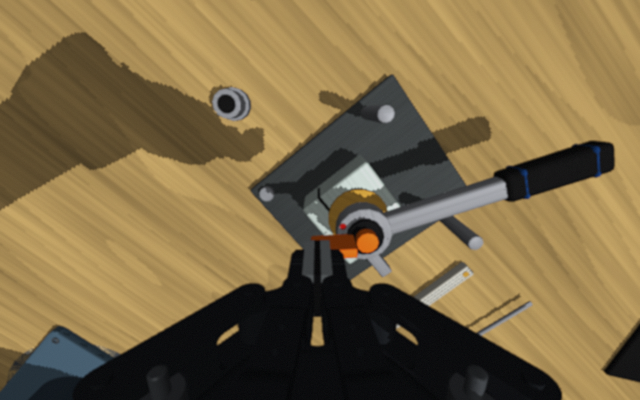

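View pics/scene1c.png

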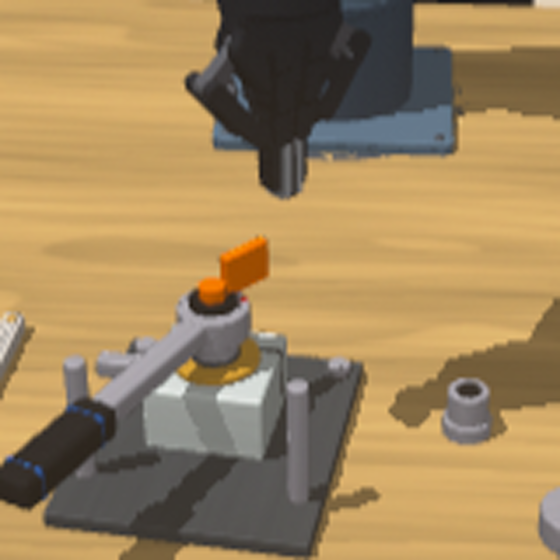

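```bash
python3 - <<'E'
from est import *
for f in ['wrist0.png','wrist1.png','side1.png','scene1.png']:
    c=load(f); P,im,ok,org=est(c)
    r,g,b=[im[...,i] for i in range(3)]
    org=ok&(r-b>80)&(r>1.7*g)&(P[...,2]>.11)&(P[...,2]<.14)
    hub=org&(P[...,2]<.1215)&(P[...,2]>.1155)
    top=org&(P[...,2]>.1305)
    print(f,'org',org.sum(),'hub',hub.sum(),P[hub].mean(0).round(4),np.ptp(P[hub],axis=0).round(4),'top',top.sum())
    if top.sum()>5: print(P[top].mean(0).round(4),cv2.minAreaRect(P[top][:,:2].astype(np.float32)))
    po=ok&(P[...,2]>0.095)&(P[...,2]<0.1035)&(im.min(-1)>100)&(P[...,0]>.56)
    nn,lab,st,ce=cv2.connectedComponentsWithStats(po.astype(np.uint8))
    for i in range(1,nn):
        if 10<st[i,4]<400: print('cc',st[i,4],P[lab==i].mean(0).round(4),np.array(cv2.minAreaRect(P[lab==i][:,:2].astype(np.float32))[0]).round(4))
E
```

```text
wrist0.png org 840 hub 294 [ 0.5187 -0.0475  0.118 ] [0.0373 0.0388 0.0059] top 339
[ 0.502  -0.0331  0.1331] ((0.5018028616905212, -0.03373059257864952), (0.00909450277686119, 0.03461078554391861), 47.182884216308594)
cc 117 [0.602  0.0077 0.0985] [0.6021 0.0076]
cc 77 [ 0.5843 -0.1309  0.0983] [ 0.5843 -0.1312]
wrist1.png org 850 hub 435 [ 0.5201 -0.0491  0.1181] [0.0285 0.031  0.006 ] top 163
[ 0.5106 -0.0402  0.1331] ((0.5080043077468872, -0.039118245244026184), (0.008225933648645878, 0.018168170005083084), 48.59523391723633)
cc 231 [0.6018 0.0077 0.0985] [0.6017 0.0075]
cc 149 [ 0.5844 -0.1307  0.0984] [ 0.5843 -0.1309]
side1.png org 129 hub 31 [ 0.5059 -0.0458  0.1182] [0.0371 0.0374 0.0057] top 30
[ 0.5007 -0.04    0.1332] ((0.5004190802574158, -0.03981286287307739), (0.00404672184959054, 0.03395839035511017), 51.36433029174805)
cc 25 [0.6021 0.0043 0.1   ] [0.6018 0.0043]
cc 167 [ 0.596  -0.094   0.1018] [ 0.594 -0.091]
cc 30 [ 0.5847 -0.1346  0.1   ] [ 0.5843 -0.134 ]
scene1.png org 194 hub 57 [ 0.5162 -0.0441  0.1189] [0.0398 0.0372 0.0055] top 45
[ 0.5056 -0.0352  0.1343] ((0.5032775402069092, -0.033660873770713806), (0.007690768223255873, 0.034851327538490295), 45.647239685058594)
cc 77 [ 0.5998 -0.0871  0.1019] [ 0.5951 -0.0887]
cc 29 [ 0.5865 -0.1321  0.0992] [ 0.5853 -0.1328]
cc 32 [0.6045 0.0068 0.0992] [0.6037 0.0066]
```

Request:
apply_moves:
  rows:
    - [[-1, 0, 0, -0.03, 0, 0, 0], [-1, 0, 0, -0.055, 0, 0, 0], [-1, 0, 0, -0.067, 0, 0, 0], [-1, 0, 0, -0.067, 0, 0, 0]]

```text
t: 1.8
tcp_pos: [0.5112, -0.0081, 0.1138]
tool_rot: [-180.0, 0.1, -45.9]
ft_force: [0.0, -1.0, 0.5]
opening: -0.0002
```

```bash
python3 - <<'E'
from est import *
c=snap('side','side2.png'); a=cv2.imread('pics/side2.png'); a=cv2.resize(a[190:290,270:390],None,fx=5,fy=5,interpolation=cv2.INTER_CUBIC); cv2.imwrite('pics/side2c.png',a)
# path plan
ax=np.array([.522,-.0535]); p0=env.sense()['tcp_pos'][:2]; print(env.sense()['tcp_pos'],env.sense()['ft_force'])
# straight 5mm approach along t then arcs
E
```

```text
[ 0.51178247 -0.00810285  0.11449802] [ 0.06684312 -0.25098799  0.00861026]
```

View pics/side2c.png

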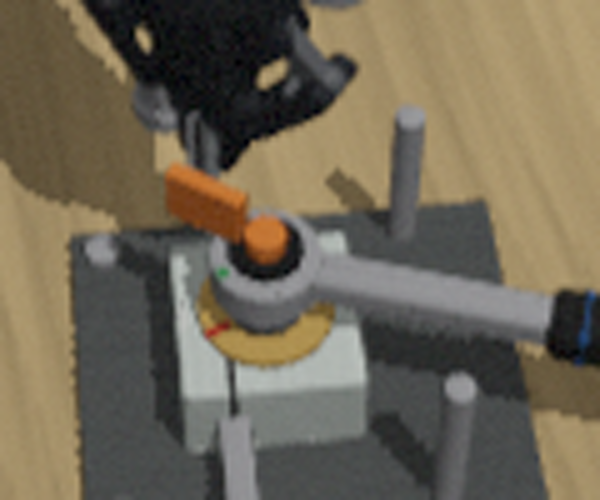

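```bash
cat > arc.py <<'E'
import numpy as np,sys
from station import env
s=env.sense(); p=s['tcp_pos'][:2]; yaw=s['tool_rot'][2]
print(s['tcp_pos'].round(4),s['tool_rot'].round(2),s['ft_force'].round(2))
ax=np.array([.522,-.0535])
for phi in map(float,sys.argv[1:]):
    a=np.radians(phi);u=np.array([np.cos(a),np.sin(a)]);t=np.array([-u[1],u[0]])
    q=ax+.040*u-.015*t; print(phi,(q-p).round(4),round(phi-180-yaw,1))
E
python3 arc.py 126 130 134 138 142 146 150
```

```text
[ 0.5118 -0.0081  0.1145] [-1.7994e+02  2.0000e-02 -4.5950e+01] [ 0.07 -0.25  0.01]
126.0 [-0.0012 -0.0042] -8.0
130.0 [-0.004  -0.0051] -4.0
134.0 [-0.0068 -0.0062] -0.0
138.0 [-0.0095 -0.0075] 4.0
142.0 [-0.0121 -0.009 ] 8.0
146.0 [-0.0146 -0.0106] 12.0
150.0 [-0.0169 -0.0124] 16.0
```

Request:
apply_moves:
  rows:
    - [[-1, -0.002, -0.002, 0, 0, 0, 0], [-1, -0.004, -0.004, 0, 0, 0, 0], [-1, -0.0055, -0.005, 0, 0, 0, 0], [-1, -0.0068, -0.0062, 0, 0, 0, 0], [-1, -0.0068, -0.0062, 0, 0, 0, 0]]

```text
t: 2.48
tcp_pos: [0.5049, -0.0144, 0.1145]
tool_rot: [-179.9, 0.0, -46.0]
ft_force: [0.4, 0.0, -0.0]
opening: 0.0001
```

```bash
python3 arc.py 136 138 140 142 144 146
```

```text
[ 0.5049 -0.0144  0.1145] [-1.7994e+02  2.0000e-02 -4.5960e+01] [ 0.42  0.03 -0.01]
136.0 [-0.0012 -0.0005] 2.0
138.0 [-0.0026 -0.0012] 4.0
140.0 [-0.0039 -0.0019] 6.0
142.0 [-0.0052 -0.0027] 8.0
144.0 [-0.0064 -0.0035] 10.0
146.0 [-0.0076 -0.0043] 12.0
```

Request:
apply_moves:
  rows:
    - [[-1, -0.0012, -0.0005, 0, 0, 0, 2], [-1, -0.0026, -0.0012, 0, 0, 0, 4], [-1, -0.0039, -0.0019, 0, 0, 0, 6], [-1, -0.0052, -0.0027, 0, 0, 0, 8]]

```text
t: 2.98
tcp_pos: [0.4999, -0.0168, 0.1146]
tool_rot: [-179.9, -0.0, -37.8]
ft_force: [2.3, 1.2, -1.7]
opening: 0.0001
```

```bash
python3 arc.py 144 146 148 150 152 154
```

```text
[ 0.4999 -0.0168  0.1146] [-179.9   -0.   -37.8] [ 2.32  1.16 -1.68]
144.0 [-0.0015 -0.001 ] 1.8
146.0 [-0.0027 -0.0019] 3.8
148.0 [-0.0039 -0.0028] 5.8
150.0 [-0.0051 -0.0037] 7.8
152.0 [-0.0062 -0.0047] 9.8
154.0 [-0.0073 -0.0057] 11.8
```

Request:
apply_moves:
  rows:
    - [[-1, -0.0015, -0.001, 0, 0, 0, 1.8], [-1, -0.0027, -0.0019, 0, 0, 0, 3.8], [-1, -0.0039, -0.0028, 0, 0, 0, 5.8], [-1, -0.0051, -0.0037, 0, 0, 0, 7.8], [-1, -0.0062, -0.0047, 0, 0, 0, 9.8], [-1, -0.0073, -0.0057, 0, 0, 0, 11.8]]

```text
t: 3.72
tcp_pos: [0.4926, -0.0226, 0.1146]
tool_rot: [-179.9, -0.0, -25.9]
ft_force: [1.6, 0.9, -1.2]
opening: -0.0003
```

```bash
python3 arc.py 156 158 160 162 164 166; python3 - <<'E'
from est import *
c=snap('scene','scene3.png'); a=cv2.imread('pics/scene3.png'); a=cv2.resize(a[150:250,230:350],None,fx=5,fy=5,interpolation=cv2.INTER_CUBIC); cv2.imwrite('pics/scene3c.png',a)
E
```

```text
[ 0.4926 -0.0226  0.1146] [-1.799e+02 -1.000e-02 -2.587e+01] [ 1.61  0.89 -1.18]
156.0 [-0.0011 -0.001 ] 1.9
158.0 [-0.0021 -0.002 ] 3.9
160.0 [-0.0031 -0.0032] 5.9
162.0 [-0.004  -0.0043] 7.9
164.0 [-0.0049 -0.0055] 9.9
166.0 [-0.0058 -0.0067] 11.9
```

View pics/scene3c.png

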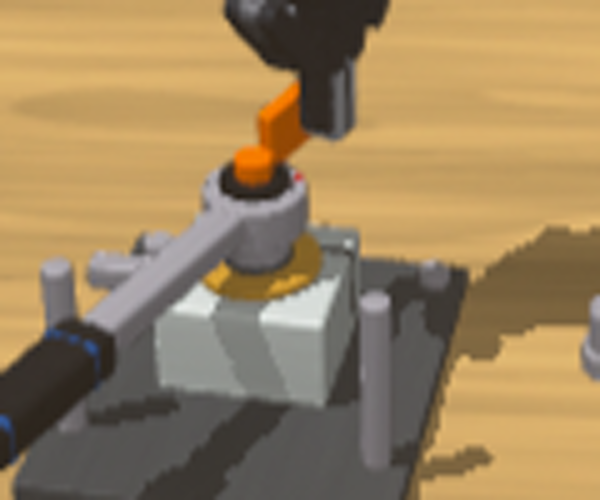

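Request:
apply_moves:
  rows:
    - [[-1, -0.0011, -0.001, 0, 0, 0, 1.9], [-1, -0.0021, -0.002, 0, 0, 0, 3.9], [-1, -0.0031, -0.0032, 0, 0, 0, 5.9], [-1, -0.004, -0.0043, 0, 0, 0, 7.9], [-1, -0.0049, -0.0055, 0, 0, 0, 9.9], [-1, -0.0058, -0.0067, 0, 0, 0, 11.9]]

```text
t: 4.53
tcp_pos: [0.4867, -0.0295, 0.1147]
tool_rot: [-179.9, -0.0, -13.8]
ft_force: [2.7, 2.4, -0.1]
opening: 0.0001
```

```bash
python3 arc.py 167 168 169 170 171 172 173 174
```

```text
[ 0.4867 -0.0295  0.1147] [-1.799e+02 -1.000e-02 -1.378e+01] [ 2.65  2.44 -0.07]
167.0 [-0.0003 -0.0004] 0.8
168.0 [-0.0007 -0.001 ] 1.8
169.0 [-0.0011 -0.0016] 2.8
170.0 [-0.0015 -0.0022] 3.8
171.0 [-0.0018 -0.0029] 4.8
172.0 [-0.0022 -0.0035] 5.8
173.0 [-0.0026 -0.0042] 6.8
174.0 [-0.0029 -0.0049] 7.8
```

Request:
apply_moves:
  rows:
    - [[-1, -0.0007, -0.001, 0, 0, 0, 1.8], [-1, -0.0011, -0.0016, 0, 0, 0, 2.8], [-1, -0.0015, -0.0022, 0, 0, 0, 3.8]]

```text
t: 4.9
tcp_pos: [0.4851, -0.0318, 0.1147]
tool_rot: [-179.9, -0.0, -9.9]
ft_force: [1.2, 2.9, 0.6]
opening: 0.0004
```

```bash
python3 arc.py 171 172 173 174 175 176; python3 - <<'E'
from est import *
c=snap('side','side4.png'); a=cv2.imread('pics/side4.png'); a=cv2.resize(a[190:290,270:390],None,fx=5,fy=5,interpolation=cv2.INTER_CUBIC); cv2.imwrite('pics/side4c.png',a)
E
```

```text
[ 0.4851 -0.0318  0.1147] [-179.9    -0.     -9.92] [1.2  2.88 0.56]
171.0 [-0.0003 -0.0007] 0.9
172.0 [-0.0006 -0.0013] 1.9
173.0 [-0.001 -0.002] 2.9
174.0 [-0.0013 -0.0026] 3.9
175.0 [-0.0017 -0.0033] 4.9
176.0 [-0.002 -0.004] 5.9
```

View pics/side4c.png

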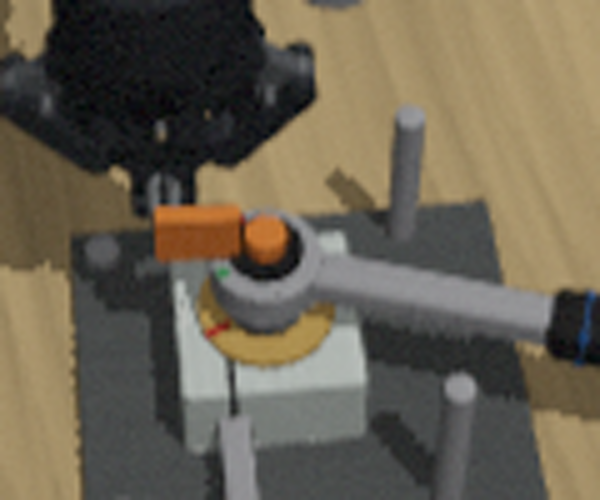

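Request:
apply_moves:
  rows:
    - [[-1, -0.0003, -0.0007, 0, 0, 0, 0.9], [-1, -0.0006, -0.0013, 0, 0, 0, 1.9], [-1, -0.0006, -0.0013, 0, 0, 0, 1.9]]

```text
t: 5.32
tcp_pos: [0.4844, -0.0332, 0.1147]
tool_rot: [-179.9, 0.0, -8.0]
ft_force: [1.4, 1.3, -0.3]
opening: 0.0001
```

Request:
apply_moves:
  rows:
    - [[-1, -0.0003, -0.0007, 0, 0, 0, 1], [-1, -0.0006, -0.0013, 0, 0, 0, 2], [-1, -0.0006, -0.0013, 0, 0, 0, 2]]

```text
t: 5.7
tcp_pos: [0.4837, -0.0342, 0.1146]
tool_rot: [-179.9, 0.0, -6.0]
ft_force: [1.7, 3.2, 0.9]
opening: -0.0
```

Now straight in -y (slightly -x), 0.7 mm steps.

Request:
apply_moves:
  rows:
    - [[-1, -0.0001, -0.0008, 0, 0, 0, 1], [-1, -0.0002, -0.0014, 0, 0, 0, 2], [-1, -0.0002, -0.0014, 0, 0, 0, 2]]

```text
t: 6.08
tcp_pos: [0.4834, -0.0342, 0.1147]
tool_rot: [-179.8, 0.0, -3.9]
ft_force: [0.2, 7.4, 2.6]
opening: 0.0002
```

```bash
python3 arc.py 175 ; python3 - <<'E'
from est import *
c=snap('side','side5.png'); a=cv2.imread('pics/side5.png'); a=cv2.resize(a[190:290,270:390],None,fx=5,fy=5,interpolation=cv2.INTER_CUBIC); cv2.imwrite('pics/side5c.png',a)
for n in ['side','scene']:
    c=snap(n,n+'5.png'); P,im,ok,org=est(c)
    r,g,b=[im[...,i] for i in range(3)]
    top=ok&(r-b>80)&(r>1.7*g)&(P[...,2]>.131)&(P[...,2]<.14)
    print(n,top.sum(),P[top].mean(0), cv2.minAreaRect(P[top][:,:2].astype(np.float32)))
    al=ok&(r-b>80)&(r>1.7*g)&(P[...,2]>.121)&(P[...,2]<.14); q=P[al][:,:2]
    print(np.degrees(np.arctan2(*(cv2.fitLine(q.astype(np.float32),cv2.DIST_HUBER,0,.01,.01).ravel()[[1,0]]))),len(q))
E
```

```text
[ 0.4834 -0.0342  0.1147] [-1.798e+02  4.000e-02 -3.860e+00] [0.18 7.39 2.65]
175.0 [ 0.0001 -0.0008] -1.1
side 18 [ 0.49348423 -0.05451785  0.13349502] ((0.4946139454841614, -0.05295721814036369), (0.008074920624494553, 0.03273000568151474), 80.2372817993164)
-6.530809 69
scene 29 [ 0.50109564 -0.05049601  0.13485518] ((0.4978904128074646, -0.050116196274757385), (0.006863006856292486, 0.030985526740550995), 81.55172729492188)
-6.6784754 55
```

View pics/side5c.png

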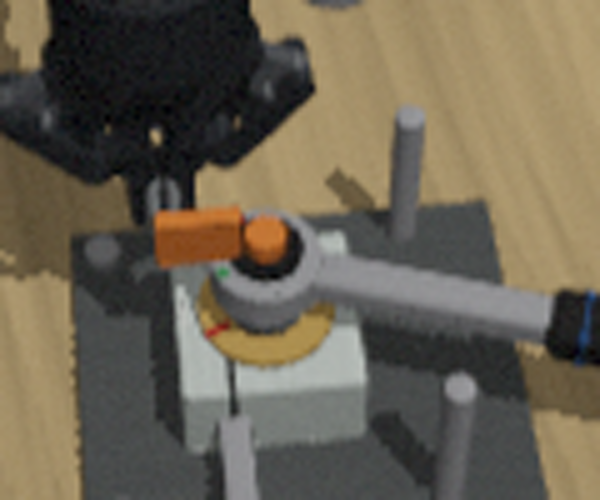

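Request:
apply_moves:
  rows:
    - [[-1, 0, -0.0014, 0, 0, 0, 0], [-1, 0, -0.0019, 0, 0, 0, 0], [-1, 0, -0.0019, 0, 0, 0, 0]]

```text
t: 6.6
tcp_pos: [0.4833, -0.0343, 0.1147]
tool_rot: [-179.7, 0.1, -3.8]
ft_force: [1.9, 8.7, 2.7]
opening: 0.0001
```

```bash
python3 - <<'E'
from est import *
s=env.sense(); print(s['tcp_pos'],s['ft_force'])
for n in ['side','scene']:
    c=snap(n,n+'6.png'); P,im,ok,org=est(c)
    r,g,b=[im[...,i] for i in range(3)]
    al=ok&(r-b>80)&(r>1.7*g)&(P[...,2]>.121)&(P[...,2]<.14); q=P[al][:,:2]
    print(np.degrees(np.arctan2(*(cv2.fitLine(q.astype(np.float32),cv2.DIST_HUBER,0,.01,.01).ravel()[[1,0]]))),len(q))
s=env.sense(); print(s['tcp_pos'],s['ft_force'])
E
```

```text
[ 0.48327995 -0.03427221  0.11465549] [1.86070402 8.6802546  2.65042241]
-6.1898065 71
-6.8416014 55
[ 0.48336339 -0.03430482  0.11470648] [0.05276948 7.94481834 0.3000841 ]
```

Request:
apply_moves:
  rows:
    - [[-1, 0, 0.005, 0, 0, 0, 0], [-1, 0, 0.015, 0.01, 0, 0, 0], [-1, 0, 0.02, 0.05, 0, 0, 0], [0, 0.03, 0.02, 0.08, 0, 0, 9], [0, 0.06, 0, 0.08, 0, 0, 18], [0, 0.09, -0.02, 0.08, 0, 0, 27], [0, 0.12, -0.05, 0.08, 0, 0, 36], [0, 0.15, -0.07, 0.08, 0, 0, 45], [0, 0.17, -0.08, 0.08, 0, 0, 54], [0, 0.186, -0.0915, 0.07, 0, 0, 63], [0, 0.186, -0.0915, 0.06, 0, 0, 67.5], [0, 0.186, -0.0915, 0.06, 0, 0, 67.5]]

```text
t: 8.2
tcp_pos: [0.6684, -0.126, 0.174]
tool_rot: [-179.6, 0.1, 63.7]
ft_force: [-0.4, 0.1, 0.4]
opening: 0.0427
```

```bash
cat > meas.py <<'E'
from est import *
import sys
def m(tag):
  for n in ['side','scene','wrist']:
    c=snap(n,n+tag+'.png'); P,im,ok,org=est(c)
    r,g,b=[im[...,i] for i in range(3)]
    al=ok&(r-b>80)&(r>1.7*g)&(P[...,2]>.121)&(P[...,2]<.14); q=P[al][:,:2]
    if len(q)>10: print(n,'tab',np.degrees(np.arctan2(*(cv2.fitLine(q.astype(np.float32),cv2.DIST_HUBER,0,.01,.01).ravel()[[1,0]]))),len(q))
    # shank: grey, z 0.085..0.106, r 40..110
    d=P[...,:2]-np.array([.522,-.0535]); rr=np.hypot(d[...,0],d[...,1])
    sh=ok&(P[...,2]>.09)&(P[...,2]<.108)&(rr>.035)&(rr<.085)
    q=d[sh]; 
    if len(q)>10:
        A=np.degrees(np.arctan2(q[:,1],q[:,0])); k=abs(A-np.median(A))<15; print(n,'shank',np.median(A),k.sum(), 'handle rad',np.radians(np.median(A)+7.3))
  s=env.sense(); print(s['t'],s['tcp_pos'].round(4),s['tool_rot'].round(1),s['ft_force'].round(2),s['opening'])
m(sys.argv[1])
E
python3 meas.py 7; python3 - <<'E'
import cv2
a=cv2.imread('pics/side7.png'); a=cv2.resize(a[130:310,260:460],None,fx=3.3,fy=3.3,interpolation=cv2.INTER_CUBIC); cv2.imwrite('pics/side7c.png',a)
E
```

```text
side tab -5.191311 60
side shank -31.398929970454045 243 handle rad -0.4206056741919629
scene tab -8.3513565 60
scene shank -21.024205289970496 172 handle rad -0.23953256952960825
wrist shank -26.238265328247433 1943 handle rad -0.3305350845942024
8.35 [ 0.6694 -0.1256  0.1754] [-1.797e+02  1.000e-01  6.370e+01] [1.28 0.04 0.78] 0.04235272029361486
```

View pics/side7c.png

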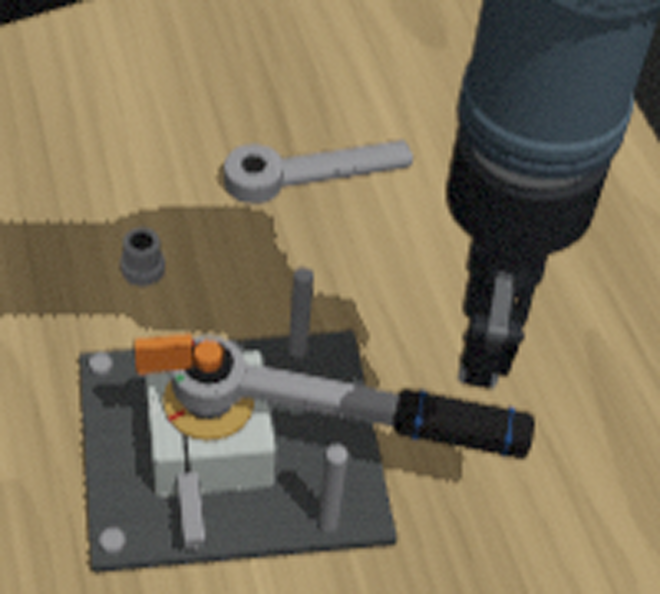

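View pics/wrist7.png

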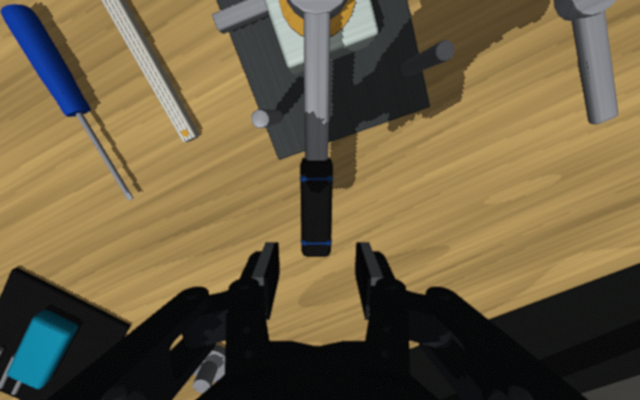

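Request:
apply_moves:
  rows:
    - [[0, 0, 0, -0.04, 0, 0, 0], [0, 0, 0, -0.08, 0, 0, 0], [0, 0, 0, -0.101, 0, 0, 0], [0, 0, 0, -0.101, 0, 0, 0]]

```text
t: 8.85
tcp_pos: [0.6686, -0.1254, 0.0736]
tool_rot: [-179.6, 0.1, 63.7]
ft_force: [0.0, -0.2, 0.7]
opening: 0.0426
```

```bash
python3 meas.py 8; cat > sw.py <<'E'
import numpy as np,sys
from station import env
s=env.sense(); p=s['tcp_pos'][:2]; yaw=s['tool_rot'][2]
ax=np.array([.522,-.0535]); d=p-ax; th=np.degrees(np.arctan2(d[1],d[0]))
f=s['ft_force']; a=np.radians(th)
print('t',round(s['t'],2),'handdeg',round(th,2),'hand rel rad',round(np.radians(th+7.3),3),'r',np.hypot(*d).round(4),'z',s['tcp_pos'][2].round(4),'yaw',round(yaw,1),'Ftan',round(-f[0]*np.sin(a)+f[1]*np.cos(a),2),'Frad',round(f[0]*np.cos(a)+f[1]*np.sin(a),2),'fz',f[2].round(2))
for dd in map(float,sys.argv[1:]):
    b=np.radians(th+dd); q=ax+.165*np.array([np.cos(b),np.sin(b)])
    print(dd,'rad %.3f'%np.radians(th+dd+7.3),(q-p).round(4).tolist(),round(th+dd+90-yaw,1))
E
python3 sw.py 2 4 6 8 10 12 14 16 18 20; python3 - <<'E'
import cv2
a=cv2.imread('pics/side8.png'); a=cv2.resize(a[150:310,260:460],None,fx=3.3,fy=3.3,interpolation=cv2.INTER_CUBIC); cv2.imwrite('pics/side8c.png',a)
E
```

```text
side tab -6.6796355 60
side shank -31.722287956003154 242 handle rad -0.4262493357024111
scene tab -9.302573 60
scene shank -19.631274926871452 116 handle rad -0.2152213484425298
wrist shank -26.415219038532403 5111 handle rad -0.33362350946229524
9.0 [ 0.6708 -0.1257  0.0764] [-179.9    0.    63.7] [ 0.38 -0.4   0.73] 0.04253813739807836
t 9.0 handdeg -25.89 hand rel rad -0.324 r 0.1654 z 0.0764 yaw 63.7 Ftan -0.19 Frad 0.52 fz 0.73
2.0 rad -0.290 [0.002, 0.0054] 2.5
4.0 rad -0.255 [0.0043, 0.0107] 4.5
6.0 rad -0.220 [0.0063, 0.0161] 6.5
8.0 rad -0.185 [0.0082, 0.0216] 8.5
10.0 rad -0.150 [0.0099, 0.0271] 10.5
12.0 rad -0.115 [0.0113, 0.0326] 12.5
14.0 rad -0.080 [0.0126, 0.0382] 14.5
16.0 rad -0.045 [0.0137, 0.0439] 16.5
18.0 rad -0.010 [0.0146, 0.0496] 18.5
20.0 rad 0.025 [0.0153, 0.0553] 20.5
```

View pics/side8c.png

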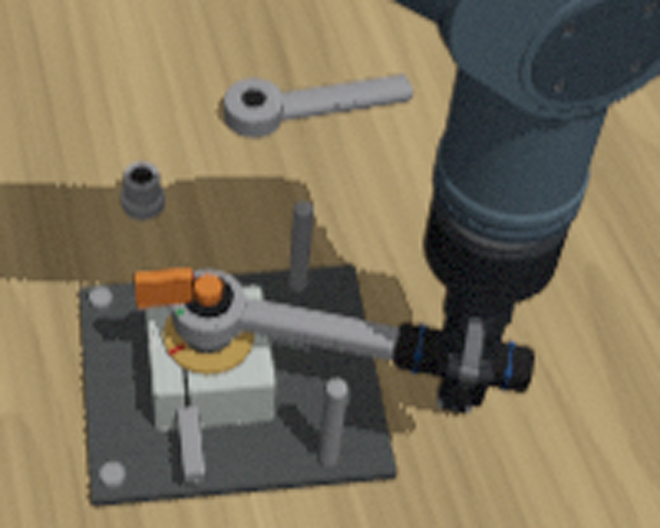

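Request:
apply_moves:
  rows:
    - [[0, 0.002, 0.0054, 0, 0, 0, 2.5], [0, 0.0043, 0.0107, 0, 0, 0, 4.5], [0, 0.0063, 0.0161, 0, 0, 0, 6.5], [0, 0.0082, 0.0216, 0, 0, 0, 8.5], [0, 0.0099, 0.0271, 0, 0, 0, 10.5]]

```text
t: 9.62
tcp_pos: [0.6811, -0.0987, 0.0766]
tool_rot: [-179.9, 0.0, 74.3]
ft_force: [0.1, -3.8, 1.4]
opening: 0.0428
```

```bash
python3 sw.py 2 4 6 8 10 12 14 16 18 20
```

```text
t 9.62 handdeg -15.84 hand rel rad -0.149 r 0.1654 z 0.0766 yaw 74.3 Ftan -3.64 Frad 1.19 fz 1.43
2.0 rad -0.114 [0.0011, 0.0057] 1.9
4.0 rad -0.079 [0.0023, 0.0113] 3.9
6.0 rad -0.044 [0.0034, 0.017] 5.9
8.0 rad -0.009 [0.0043, 0.0226] 7.9
10.0 rad 0.025 [0.005, 0.0284] 9.9
12.0 rad 0.060 [0.0055, 0.0341] 11.9
14.0 rad 0.095 [0.0058, 0.0399] 13.9
16.0 rad 0.130 [0.0059, 0.0456] 15.9
18.0 rad 0.165 [0.0057, 0.0514] 17.9
20.0 rad 0.200 [0.0054, 0.0571] 19.9
```

Request:
apply_moves:
  rows:
    - [[0, 0.0011, 0.0057, 0, 0, 0, 1.9], [0, 0.0023, 0.0113, 0, 0, 0, 3.9], [0, 0.0034, 0.017, 0, 0, 0, 5.9], [0, 0.0043, 0.0226, 0, 0, 0, 7.9], [0, 0.005, 0.0284, 0, 0, 0, 9.9], [0, 0.0055, 0.0341, 0, 0, 0, 11.9]]

```text
t: 10.38
tcp_pos: [0.6867, -0.0664, 0.0765]
tool_rot: [-179.9, 0.2, 86.2]
ft_force: [0.7, -7.6, 1.9]
opening: 0.0428
```

```bash
python3 meas.py 9; python3 sw.py 2 4 6 8 10 12 14 16 18 20;  python3 - <<'E'
import cv2
a=cv2.imread('pics/side9.png'); a=cv2.resize(a[150:310,260:460],None,fx=3.3,fy=3.3,interpolation=cv2.INTER_CUBIC); cv2.imwrite('pics/side9c.png',a)
E
```

```text
side tab 12.890323 56
side shank -13.09817191115289 236 handle rad -0.10119719044627007
wrist shank -6.373442519881838 5045 handle rad 0.016171478737043825
10.525 [ 0.687  -0.065   0.0766] [-1.80e+02  1.00e-01  8.62e+01] [ 0.83 -4.33  2.  ] 0.04239509196600007
t 10.53 handdeg -3.98 hand rel rad 0.058 r 0.1654 z 0.0766 yaw 86.2 Ftan -4.26 Frad 1.12 fz 2.0
2.0 rad 0.093 [-0.0001, 0.0058] 1.8
4.0 rad 0.128 [-0.0, 0.0115] 3.8
6.0 rad 0.163 [-0.0001, 0.0173] 5.8
8.0 rad 0.198 [-0.0004, 0.023] 7.8
10.0 rad 0.232 [-0.0009, 0.0288] 9.8
12.0 rad 0.267 [-0.0016, 0.0345] 11.8
14.0 rad 0.302 [-0.0025, 0.0402] 13.8
16.0 rad 0.337 [-0.0036, 0.0458] 15.8
18.0 rad 0.372 [-0.0049, 0.0515] 17.8
20.0 rad 0.407 [-0.0064, 0.057] 19.8
```

View pics/side9c.png

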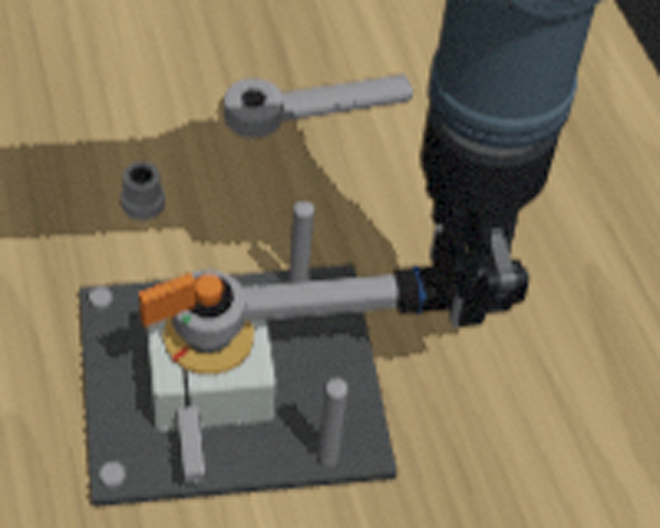

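Request:
apply_moves:
  rows:
    - [[0, 0, 0.0058, 0, 0, 0, 1.8], [0, 0, 0.0115, 0, 0, 0, 3.8], [0, -0.0001, 0.0173, 0, 0, 0, 5.8], [0, -0.0004, 0.023, 0, 0, 0, 7.8], [0, -0.0009, 0.0288, 0, 0, 0, 9.8], [0, -0.0016, 0.0345, 0, 0, 0, 11.8], [0, -0.0025, 0.0402, 0, 0, 0, 13.8]]

```text
t: 11.4
tcp_pos: [0.685, -0.0264, 0.0765]
tool_rot: [180.0, 0.2, 100.1]
ft_force: [1.1, -7.8, 1.0]
opening: 0.0428
```

```bash
python3 meas.py 10; python3 sw.py 0.7 1 1.4 2 2.8;  python3 - <<'E'
import cv2
a=cv2.imread('pics/side10.png'); a=cv2.resize(a[150:310,260:460],None,fx=3.3,fy=3.3,interpolation=cv2.INTER_CUBIC); cv2.imwrite('pics/side10c.png',a)
E
```

```text
side tab 25.930084 57
side shank 0.7370281000609404 226 handle rad 0.1402726024213677
wrist shank 7.6103336648888895 5026 handle rad 0.26023441502326394
11.55 [ 0.685  -0.025   0.0765] [1.800e+02 1.000e-01 1.001e+02] [ 1.88 -4.87  1.64] 0.042804659171175284
t 11.55 handdeg 9.93 hand rel rad 0.301 r 0.1654 z 0.0765 yaw 100.1 Ftan -5.12 Frad 1.02 fz 1.64
0.7 rad 0.313 [-0.0008, 0.0019] 0.5
1.0 rad 0.318 [-0.001, 0.0028] 0.8
1.4 rad 0.325 [-0.0012, 0.0039] 1.2
2.0 rad 0.336 [-0.0015, 0.0056] 1.8
2.8 rad 0.350 [-0.002, 0.0078] 2.6
```

View pics/side10c.png

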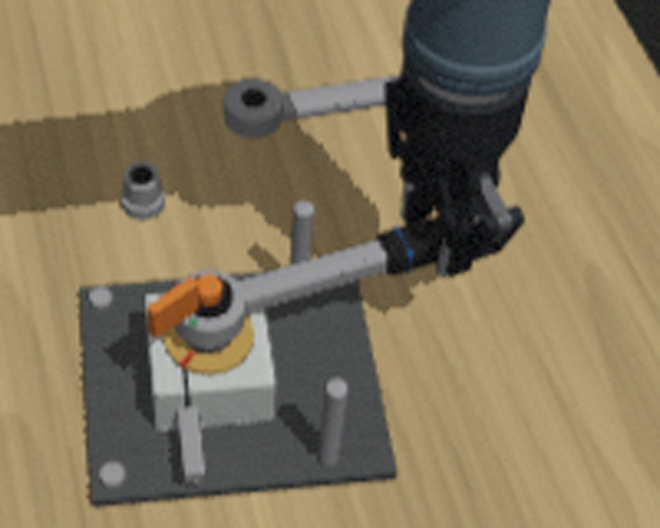

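```bash
cat > mark.py <<'E'
from est import *
import sys
def mk(f):
    c=load(f); im=c['image'].astype(int); r,g,b=[im[...,i] for i in range(3)]
    v,u=np.mgrid[0:400,0:640]
    ray=np.stack([(u-c['cx'])/c['fx'],(v-c['cy'])/c['fy'],np.ones_like(u)],-1)@c['R']
    o=-c['R'].T@c['t']; X=o+ray*((.066-o[2])/ray[...,2])[...,None]
    ax=np.array([.522,-.056]); d=X[...,:2]-ax; rr=np.hypot(d[...,0],d[...,1])
    wgt=np.clip((r-1.6*g),0,None)*(g<1.25*b+15)*(rr>.016)*(rr<.034)
    s=wgt.sum()
    if s<30: print(f,'no mark',s); return
    p=(X[...,:2]*wgt[...,None]).sum((0,1))/s; e=p-ax
    print(f,s,p.round(4),'r',np.hypot(*e).round(4),'ang deg',np.degrees(np.arctan2(e[1],e[0])).round(1))
for f in sys.argv[1:]: mk(f)
E
python3 mark.py side0.png side1.png side5.png side8.png side9.png side10.png
```

```text
side0.png 306.19999999999993 [ 0.5031 -0.0592] r 0.0192 ang deg -170.4
side1.png 309.99999999999994 [ 0.5011 -0.0608] r 0.0214 ang deg -167.1
side5.png 373.79999999999995 [ 0.5018 -0.0599] r 0.0206 ang deg -169.0
side8.png 373.2 [ 0.5007 -0.0612] r 0.0219 ang deg -166.3
side9.png 306.5999999999999 [ 0.5038 -0.0638] r 0.0198 ang deg -156.7
side10.png 355.19999999999993 [ 0.5058 -0.07  ] r 0.0215 ang deg -139.2
```

Request:
apply_moves:
  rows:
    - [[0, -0.0008, 0.0019, 0, 0, 0, 0.5], [0, -0.0012, 0.0039, 0, 0, 0, 1.2], [0, -0.0016, 0.006, 0, 0, 0, 2], [0, -0.002, 0.0078, 0, 0, 0, 2.6]]

```text
t: 12.05
tcp_pos: [0.6836, -0.0185, 0.0765]
tool_rot: [179.9, 0.2, 102.7]
ft_force: [2.4, -6.2, 0.3]
opening: 0.0424
```

```bash
python3 sw.py 0.7 1.4 2.1 2.8
```

```text
t 12.05 handdeg 12.21 hand rel rad 0.34 r 0.1653 z 0.0765 yaw 102.7 Ftan -6.53 Frad 1.0 fz 0.29
0.7 rad 0.353 [-0.0007, 0.0019] 0.2
1.4 rad 0.365 [-0.0012, 0.0039] 0.9
2.1 rad 0.377 [-0.0017, 0.0058] 1.6
2.8 rad 0.389 [-0.0022, 0.0078] 2.3
```

Request:
apply_moves:
  rows:
    - [[0, -0.0004, 0.0012, 0, 0, 0, 0.4], [0, -0.0007, 0.0025, 0, 0, 0, 0.8]]

```text
t: 12.3
tcp_pos: [0.6832, -0.0176, 0.0765]
tool_rot: [179.9, 0.3, 103.5]
ft_force: [2.6, -6.7, 0.9]
opening: 0.0428
```

Request:
apply_moves:
  rows:
    - [[0, -0.0004, 0.0012, 0, 0, 0, 0.4], [0, -0.0007, 0.0025, 0, 0, 0, 0.8]]

```text
t: 12.55
tcp_pos: [0.6829, -0.0166, 0.0764]
tool_rot: [179.9, 0.4, 104.3]
ft_force: [1.6, -6.1, 0.6]
opening: 0.0428
```

Request:
apply_moves:
  rows:
    - [[0, -0.0004, 0.0012, 0, 0, 0, 0.4], [0, -0.0007, 0.0025, 0, 0, 0, 0.8]]

```text
t: 12.8
tcp_pos: [0.6825, -0.0157, 0.0764]
tool_rot: [179.9, 0.5, 105.1]
ft_force: [1.6, -6.5, -0.2]
opening: 0.0429
```

Request:
apply_moves:
  rows:
    - [[0, -0.0005, 0.0018, 0, 0, 0, 0.4], [0, -0.0009, 0.0036, 0, 0, 0, 0.8]]

```text
t: 13.05
tcp_pos: [0.682, -0.0137, 0.0763]
tool_rot: [179.9, 0.7, 105.9]
ft_force: [2.5, -6.7, 0.4]
opening: 0.0432
```

Request:
apply_moves:
  rows:
    - [[0, -0.0005, 0.0018, 0, 0, 0, 0.4], [0, -0.0009, 0.0036, 0, 0, 0, 0.8]]

```text
t: 13.3
tcp_pos: [0.6815, -0.0117, 0.0763]
tool_rot: [179.9, 0.8, 106.7]
ft_force: [2.3, -6.7, 0.3]
opening: 0.043
```

Request:
apply_moves:
  rows:
    - [[0, -0.0005, 0.0018, 0, 0, 0, 0.4], [0, -0.0009, 0.0036, 0, 0, 0, 0.8]]

```text
t: 13.55
tcp_pos: [0.6809, -0.0098, 0.0762]
tool_rot: [179.9, 0.9, 107.5]
ft_force: [1.7, -6.6, 2.0]
opening: 0.0426
```

```bash
python3 sw.py 0.7 1.4 ;python3 meas.py 11; python3 mark.py side11.png
```

```text
t 13.55 handdeg 15.39 hand rel rad 0.396 r 0.1648 z 0.0762 yaw 107.5 Ftan -6.77 Frad -0.15 fz 2.05
0.7 rad 0.408 [-0.0004, 0.002] -1.4
1.4 rad 0.420 [-0.0009, 0.0039] -0.7
side tab 31.767744 54
side shank 7.483735471963514 222 handle rad 0.2580248597296412
scene tab 25.765923 12
wrist shank 13.470763792876346 5093 handle rad 0.36251821633971776
13.7 [ 0.6808 -0.0092  0.0763] [179.9   0.8 107.5] [ 1.93 -5.78  0.98] 0.042589914455498555
side11.png 432.20000000000005 [ 0.5065 -0.0741] r 0.0238 ang deg -130.6
```

Request:
apply_moves:
  rows:
    - [[0, -0.0005, 0.0018, 0, 0, 0, 0.2], [0, -0.001, 0.0036, 0, 0, 0, 0.4]]

```text
t: 13.95
tcp_pos: [0.6804, -0.0072, 0.0762]
tool_rot: [179.9, 1.0, 107.9]
ft_force: [3.1, -5.7, -0.1]
opening: 0.0429
```

Request:
apply_moves:
  rows:
    - [[0, -0.0005, 0.0018, 0, 0, 0, 0.2], [0, -0.001, 0.0036, 0, 0, 0, 0.4]]

```text
t: 14.2
tcp_pos: [0.6799, -0.0051, 0.0762]
tool_rot: [179.9, 1.1, 108.3]
ft_force: [3.4, -5.6, 0.2]
opening: 0.0427
```

Request:
apply_moves:
  rows:
    - [[0, -0.0005, 0.0018, 0, 0, 0, 0.2], [0, -0.001, 0.0036, 0, 0, 0, 0.4]]

```text
t: 14.45
tcp_pos: [0.6794, -0.0031, 0.0762]
tool_rot: [179.9, 1.2, 108.7]
ft_force: [2.2, -6.2, 0.6]
opening: 0.0427
```

Request:
apply_moves:
  rows:
    - [[0, -0.0005, 0.0018, 0, 0, 0, 0.4], [0, -0.001, 0.0036, 0, 0, 0, 0.8]]

```text
t: 14.7
tcp_pos: [0.6787, -0.0011, 0.0761]
tool_rot: [179.9, 1.3, 109.4]
ft_force: [1.3, -6.7, 1.2]
opening: 0.0426
```

Request:
apply_moves:
  rows:
    - [[0, -0.0005, 0.0018, 0, 0, 0, 0.4], [0, -0.0011, 0.0036, 0, 0, 0, 0.8]]

```text
t: 14.95
tcp_pos: [0.678, 0.001, 0.0761]
tool_rot: [179.9, 1.4, 110.2]
ft_force: [1.8, -6.1, 0.3]
opening: 0.0427
```

```bash
python3 sw.py 0.7 1.4 2.1 2.8
```

```text
t 14.95 handdeg 19.25 hand rel rad 0.463 r 0.1652 z 0.0761 yaw 110.2 Ftan -6.34 Frad -0.32 fz 0.27
0.7 rad 0.476 [-0.0009, 0.0018] -0.3
1.4 rad 0.488 [-0.0016, 0.0037] 0.4
2.1 rad 0.500 [-0.0023, 0.0056] 1.1
2.8 rad 0.512 [-0.0031, 0.0075] 1.8
```

Request:
apply_moves:
  rows:
    - [[0, -0.0006, 0.0018, 0, 0, 0, 0.3], [0, -0.0013, 0.0036, 0, 0, 0, 0.7]]

```text
t: 15.2
tcp_pos: [0.6773, 0.003, 0.076]
tool_rot: [179.9, 1.5, 110.9]
ft_force: [2.5, -5.3, -0.5]
opening: 0.0427
```

Request:
apply_moves:
  rows:
    - [[0, -0.0006, 0.0018, 0, 0, 0, 0.3], [0, -0.0013, 0.0036, 0, 0, 0, 0.7]]

```text
t: 15.45
tcp_pos: [0.6765, 0.0052, 0.076]
tool_rot: [179.9, 1.6, 111.6]
ft_force: [2.0, -6.2, 0.1]
opening: 0.0424
```

Request:
apply_moves:
  rows:
    - [[0, -0.0006, 0.0018, 0, 0, 0, 0.3], [0, -0.0013, 0.0036, 0, 0, 0, 0.7]]

```text
t: 15.7
tcp_pos: [0.6758, 0.0072, 0.076]
tool_rot: [179.9, 1.7, 112.3]
ft_force: [3.1, -5.6, 0.9]
opening: 0.0426
```

Request:
apply_moves:
  rows:
    - [[0, -0.0006, 0.0018, 0, 0, 0, 0.3], [0, -0.0013, 0.0036, 0, 0, 0, 0.7]]

```text
t: 15.95
tcp_pos: [0.6749, 0.0094, 0.0759]
tool_rot: [179.9, 1.8, 113.0]
ft_force: [1.8, -6.2, 0.3]
opening: 0.0427
```

Request:
apply_moves:
  rows:
    - [[0, -0.0006, 0.0018, 0, 0, 0, 0.3], [0, -0.0013, 0.0036, 0, 0, 0, 0.7]]

```text
t: 16.2
tcp_pos: [0.6741, 0.0115, 0.0759]
tool_rot: [179.9, 1.9, 113.7]
ft_force: [2.0, -6.7, 0.5]
opening: 0.0428
```

```bash
python3 sw.py 0.7 1.4 2.1 2.8; python3 meas.py 12; python3 mark.py side12.png
```

```text
t 16.2 handdeg 23.13 hand rel rad 0.531 r 0.1654 z 0.0759 yaw 113.7 Ftan -6.98 Frad -0.79 fz 0.48
0.7 rad 0.543 [-0.0012, 0.0017] 0.1
1.4 rad 0.556 [-0.002, 0.0035] 0.8
2.1 rad 0.568 [-0.0028, 0.0054] 1.5
2.8 rad 0.580 [-0.0037, 0.0072] 2.2
side tab 37.92878 52
side shank 15.508175342646133 213 handle rad 0.39807775610136087
scene tab 42.464767 79
scene shank 14.513814164604078 34 handle rad 0.3807228795905175
wrist shank 21.410445613609426 5032 handle rad 0.5010918056722482
16.35 [0.6739 0.012  0.0759] [179.9   1.9 113.7] [ 2.5  -5.67  1.26] 0.04292105849475045
side12.png 394.3999999999999 [ 0.5096 -0.0755] r 0.0231 ang deg -122.3
```

Request:
apply_moves:
  rows:
    - [[0, 0.0015, -0.0035, 0, 0.9, 0.4, 0], [0, 0.003, -0.007, 0, 1.75, 0.75, 0], [0, 0.003, -0.007, 0, 1.75, 0.75, 0]]

```text
t: 16.73
tcp_pos: [0.6769, 0.0046, 0.0755]
tool_rot: [179.9, -0.1, 113.6]
ft_force: [0.1, -0.2, 0.7]
opening: 0.0428
```

```bash
python3 meas.py 13|grep wrist; python3 sw.py -2.5 -5 -7.5 -10 -12.5 -15 -17.5 -20 -22.5 -25 -27.5 -30 -32.5 -35 -37.5 -40; python3 -c "
from station import env;print(env.sense()['tool_rot'])"
```

```text
wrist shank 21.14570444416604 5055 handle rad 0.4964712005998809
t 16.88 handdeg 20.92 hand rel rad 0.493 r 0.1657 z 0.0758 yaw 113.7 Ftan 0.23 Frad 0.34 fz -0.73
-2.5 rad 0.449 [0.0018, -0.007] -5.3
-5.0 rad 0.405 [0.0039, -0.0139] -7.8
-7.5 rad 0.362 [0.0057, -0.0209] -10.3
-10.0 rad 0.318 [0.0073, -0.0279] -12.8
-12.5 rad 0.274 [0.0085, -0.035] -15.3
-15.0 rad 0.231 [0.0094, -0.0421] -17.8
-17.5 rad 0.187 [0.01, -0.0493] -20.3
-20.0 rad 0.144 [0.0102, -0.0565] -22.8
-22.5 rad 0.100 [0.0102, -0.0637] -25.3
-25.0 rad 0.056 [0.0098, -0.0709] -27.8
-27.5 rad 0.013 [0.0092, -0.0781] -30.3
-30.0 rad -0.031 [0.0082, -0.0852] -32.8
-32.5 rad -0.075 [0.0069, -0.0923] -35.3
-35.0 rad -0.118 [0.0053, -0.0993] -37.8
-37.5 rad -0.162 [0.0034, -0.1062] -40.3
-40.0 rad -0.206 [0.0012, -0.1131] -42.8
[ 1.79909522e+02 -4.52300188e-02  1.13728381e+02]
```

Request:
apply_moves:
  rows:
    - [[0, 0.0018, -0.007, 0, 0, 0, -3.3], [0, 0.0039, -0.0139, 0, 0, 0, -6.8], [0, 0.0057, -0.0209, 0, 0, 0, -10.3], [0, 0.0073, -0.0279, 0, 0, 0, -12.8], [0, 0.0085, -0.035, 0, 0, 0, -15.3]]

```text
t: 17.5
tcp_pos: [0.6847, -0.0282, 0.0756]
tool_rot: [180.0, -0.1, 98.4]
ft_force: [-3.1, 4.0, 1.3]
opening: 0.0427
```

```bash
python3 meas.py 14|grep wrist;python3 mark.py side14.png; python3 sw.py -2.5 -5 -7.5 -10 -12.5 -15 -17.5 -20 -22.5 -25 -27.5
```

```text
wrist shank 11.07594795478736 5134 handle rad 0.3207207949861575
side14.png 515.3999999999999 [ 0.5106 -0.0737] r 0.021 ang deg -122.8
t 17.65 handdeg 8.16 hand rel rad 0.27 r 0.1651 z 0.0757 yaw 98.4 Ftan 0.14 Frad -1.18 fz -0.57
-2.5 rad 0.226 [0.0008, -0.0072] -2.7
-5.0 rad 0.182 [0.0013, -0.0143] -5.2
-7.5 rad 0.139 [0.0015, -0.0215] -7.7
-10.0 rad 0.095 [0.0015, -0.0287] -10.2
-12.5 rad 0.052 [0.0011, -0.0359] -12.7
-15.0 rad 0.008 [0.0004, -0.0431] -15.2
-17.5 rad -0.036 [-0.0006, -0.0502] -17.7
-20.0 rad -0.079 [-0.002, -0.0573] -20.2
-22.5 rad -0.123 [-0.0036, -0.0643] -22.7
-25.0 rad -0.167 [-0.0055, -0.0712] -25.2
-27.5 rad -0.210 [-0.0078, -0.0781] -27.7
```

Request:
apply_moves:
  rows:
    - [[0, 0.0008, -0.0072, 0, 0, 0, -2.7], [0, 0.0013, -0.0143, 0, 0, 0, -5.2], [0, 0.0015, -0.0215, 0, 0, 0, -7.7], [0, 0.0015, -0.0287, 0, 0, 0, -10.2], [0, 0.0011, -0.0359, 0, 0, 0, -12.7], [0, 0.0004, -0.0431, 0, 0, 0, -15.2], [0, -0.0006, -0.0502, 0, 0, 0, -17.7], [0, -0.002, -0.0573, 0, 0, 0, -20.2], [0, -0.0036, -0.0643, 0, 0, 0, -22.7], [0, -0.0055, -0.0712, 0, 0, 0, -25.2]]

```text
t: 18.9
tcp_pos: [0.68, -0.1015, 0.0758]
tool_rot: [179.9, -0.0, 73.0]
ft_force: [-0.4, 3.8, -1.1]
opening: 0.0426
```

```bash
python3 meas.py 15;python3 mark.py side15.png; python3 sw.py 2 4 6 8
```

```text
side tab 6.287101 61
side shank -19.881054249218764 239 handle rad -0.21958082002089066
scene tab 5.4145226 46
scene shank -13.694700308888034 54 handle rad -0.11160857506839461
wrist shank -14.64706209591031 5133 handle rad -0.12823042392211034
19.05 [ 0.6798 -0.1031  0.0759] [1.799e+02 1.000e-01 7.310e+01] [-1.32 -0.38 -0.86] 0.042500413683264286
side15.png 487.5999999999999 [ 0.5101 -0.0745] r 0.022 ang deg -122.8
t 19.05 handdeg -17.46 hand rel rad -0.177 r 0.1654 z 0.0759 yaw 73.1 Ftan -0.76 Frad -1.14 fz -0.86
2.0 rad -0.142 [0.0012, 0.0057] 1.4
4.0 rad -0.108 [0.0027, 0.0112] 3.4
6.0 rad -0.073 [0.0039, 0.0169] 5.4
8.0 rad -0.038 [0.0049, 0.0225] 7.4
```

Request:
apply_moves:
  rows:
    - [[0, 0.0012, 0.0057, 0, 0, 0, 1.4], [0, 0.0025, 0.01, 0, 0, 0, 3], [0, 0.0027, 0.0112, 0, 0, 0, 3.4]]

```text
t: 19.42
tcp_pos: [0.6828, -0.0912, 0.0759]
tool_rot: [179.9, 0.1, 76.6]
ft_force: [0.2, -0.3, -0.5]
opening: 0.0425
```

Request:
apply_moves:
  rows:
    - [[0, 0.0005, 0.002, 0, 0, 0, 0.5], [0, 0.001, 0.0041, 0, 0, 0, 1]]

```text
t: 19.68
tcp_pos: [0.6836, -0.0876, 0.0759]
tool_rot: [179.9, 0.1, 77.6]
ft_force: [-1.8, -3.6, 1.3]
opening: 0.0427
```

Request:
apply_moves:
  rows:
    - [[0, 0.0005, 0.002, 0, 0, 0, 0.5], [0, 0.001, 0.0041, 0, 0, 0, 1]]

```text
t: 19.92
tcp_pos: [0.6843, -0.0845, 0.0758]
tool_rot: [179.9, 0.2, 78.6]
ft_force: [-1.1, -2.9, 1.2]
opening: 0.0426
```

Request:
apply_moves:
  rows:
    - [[0, 0.0005, 0.002, 0, 0, 0, 0.5], [0, 0.0009, 0.0041, 0, 0, 0, 1]]

```text
t: 20.18
tcp_pos: [0.6851, -0.0804, 0.0759]
tool_rot: [179.9, 0.2, 79.6]
ft_force: [-1.3, -3.5, 2.0]
opening: 0.0427
```

Request:
apply_moves:
  rows:
    - [[0, 0.0004, 0.002, 0, 0, 0, 0.5], [0, 0.0008, 0.0041, 0, 0, 0, 1]]

```text
t: 20.42
tcp_pos: [0.686, -0.0762, 0.0758]
tool_rot: [179.9, 0.2, 80.7]
ft_force: [-1.5, -2.2, 0.2]
opening: 0.0428
```

Request:
apply_moves:
  rows:
    - [[0, 0.0004, 0.002, 0, 0, 0, 0.5], [0, 0.0007, 0.0041, 0, 0, 0, 1]]

```text
t: 20.68
tcp_pos: [0.6866, -0.0719, 0.0758]
tool_rot: [179.9, 0.2, 81.7]
ft_force: [-1.3, -3.2, 1.7]
opening: 0.0426
```

```bash
python3 meas.py 16|grep wrist;python3 mark.py side16.png; python3 sw.py 2 4
```

```text
wrist shank -8.681369113057082 5055 handle rad -0.024109439208199877
side16.png 472.9999999999999 [ 0.5101 -0.0747] r 0.0222 ang deg -122.5
t 20.82 handdeg -6.24 hand rel rad 0.018 r 0.1658 z 0.0758 yaw 81.7 Ftan -2.12 Frad -1.46 fz 0.11
2.0 rad 0.053 [-0.0002, 0.0058] 4.1
4.0 rad 0.088 [0.0001, 0.0116] 6.1
```

Still slack (≈3 N). Continue.

Request:
apply_moves:
  rows:
    - [[0, 0.0002, 0.0021, 0, 0, 0, 0.8], [0, 0.0004, 0.0042, 0, 0, 0, 1.6]]

```text
t: 21.08
tcp_pos: [0.6871, -0.0673, 0.0758]
tool_rot: [179.9, 0.2, 83.4]
ft_force: [-1.8, -2.7, 1.6]
opening: 0.0427
```

Request:
apply_moves:
  rows:
    - [[0, 0.0002, 0.0021, 0, 0, 0, 0.8], [0, 0.0003, 0.0042, 0, 0, 0, 1.6]]

```text
t: 21.32
tcp_pos: [0.6874, -0.063, 0.0758]
tool_rot: [179.9, 0.2, 85.0]
ft_force: [-1.7, -2.9, 1.8]
opening: 0.0427
```

Request:
apply_moves:
  rows:
    - [[0, 0.0001, 0.0021, 0, 0, 0, 0.8], [0, 0.0002, 0.0042, 0, 0, 0, 1.6]]

```text
t: 21.58
tcp_pos: [0.6875, -0.0587, 0.0758]
tool_rot: [179.9, 0.2, 86.7]
ft_force: [-2.1, -2.4, 1.6]
opening: 0.0433
```

Request:
apply_moves:
  rows:
    - [[0, 0.0001, 0.0021, 0, 0, 0, 0.8], [0, 0.0002, 0.0042, 0, 0, 0, 1.6]]

```text
t: 21.82
tcp_pos: [0.6876, -0.0547, 0.0757]
tool_rot: [179.9, 0.2, 88.3]
ft_force: [-2.7, -4.5, 1.9]
opening: 0.0426
```

Request:
apply_moves:
  rows:
    - [[0, 0, 0.0021, 0, 0, 0, 0.8], [0, 0.0001, 0.0042, 0, 0, 0, 1.6]]

```text
t: 22.08
tcp_pos: [0.6873, -0.0525, 0.0757]
tool_rot: [180.0, 0.4, 89.9]
ft_force: [-3.5, -7.0, 2.7]
opening: 0.0433
```

Request:
apply_moves:
  rows:
    - [[0, 0, 0.0021, 0, 0, 0, 0.6], [0, 0, 0.0042, 0, 0, 0, 1.2]]

```text
t: 22.32
tcp_pos: [0.6871, -0.0504, 0.0757]
tool_rot: [-180.0, 0.5, 91.1]
ft_force: [-2.6, -6.4, 1.4]
opening: 0.0423
```

```bash
python3 meas.py 17|grep wrist;python3 mark.py side17.png; python3 sw.py 2 4
```

```text
wrist shank -1.075310796552714 5101 handle rad 0.1086413215134983
side17.png 474.3999999999999 [ 0.5107 -0.0751] r 0.0222 ang deg -120.7
t 22.48 handdeg 1.29 hand rel rad 0.15 r 0.1652 z 0.0757 yaw 91.1 Ftan -5.34 Frad -3.04 fz 1.56
2.0 rad 0.185 [-0.0004, 0.0057] 2.2
4.0 rad 0.220 [-0.0009, 0.0115] 4.2
```

Request:
apply_moves:
  rows:
    - [[0, -0.0001, 0.0022, 0, 0, 0, 0.4], [0, -0.0002, 0.0042, 0, 0, 0, 0.8], [0, -0.0002, 0.0042, 0, 0, 0, 0.8]]

```text
t: 22.85
tcp_pos: [0.6871, -0.0472, 0.0756]
tool_rot: [180.0, 0.6, 91.8]
ft_force: [-1.5, -5.9, 1.6]
opening: 0.0426
```

Request:
apply_moves:
  rows:
    - [[0, -0.0001, 0.0022, 0, 0, 0, 0.4], [0, -0.0002, 0.0042, 0, 0, 0, 0.8], [0, -0.0002, 0.0042, 0, 0, 0, 0.8]]

```text
t: 23.22
tcp_pos: [0.6871, -0.0447, 0.0756]
tool_rot: [180.0, 0.7, 92.6]
ft_force: [-1.3, -5.9, 1.4]
opening: 0.0431
```

Request:
apply_moves:
  rows:
    - [[0, -0.0001, 0.0022, 0, 0, 0, 0.4], [0, -0.0003, 0.0042, 0, 0, 0, 0.8], [0, -0.0003, 0.0042, 0, 0, 0, 0.8]]

```text
t: 23.6
tcp_pos: [0.687, -0.0421, 0.0756]
tool_rot: [180.0, 0.8, 93.4]
ft_force: [-1.8, -6.4, 0.9]
opening: 0.0427
```

Request:
apply_moves:
  rows:
    - [[0, -0.0002, 0.0022, 0, 0, 0, 0.4], [0, -0.0004, 0.0042, 0, 0, 0, 0.8], [0, -0.0004, 0.0042, 0, 0, 0, 0.8]]

```text
t: 23.98
tcp_pos: [0.6868, -0.0399, 0.0755]
tool_rot: [180.0, 0.9, 94.1]
ft_force: [-0.9, -6.6, 1.1]
opening: 0.0427
```

Request:
apply_moves:
  rows:
    - [[0, -0.0002, 0.0022, 0, 0, 0, 0.4], [0, -0.0004, 0.0042, 0, 0, 0, 0.8], [0, -0.0004, 0.0042, 0, 0, 0, 0.8]]

```text
t: 24.35
tcp_pos: [0.6866, -0.0388, 0.0754]
tool_rot: [180.0, 1.1, 94.9]
ft_force: [-1.6, -8.1, 1.3]
opening: 0.0426
```

Request:
apply_moves:
  rows:
    - [[0, -0.0003, 0.0022, 0, 0, 0, 0.4], [0, -0.0005, 0.0042, 0, 0, 0, 0.8], [0, -0.0005, 0.0042, 0, 0, 0, 0.8]]

```text
t: 24.72
tcp_pos: [0.6863, -0.0384, 0.0754]
tool_rot: [180.0, 1.4, 95.6]
ft_force: [0.2, -9.1, 0.0]
opening: 0.0425
```

```bash
python3 meas.py 18|grep wrist;python3 mark.py side18.png; python3 sw.py 2 4
```

```text
wrist shank 3.087986861453864 5131 handle rad 0.18130457338628198
side18.png 459.2 [ 0.5118 -0.0753] r 0.0218 ang deg -118.0
t 24.88 handdeg 5.25 hand rel rad 0.219 r 0.1651 z 0.0754 yaw 95.5 Ftan -9.5 Frad -2.36 fz 0.51
2.0 rad 0.254 [-0.0007, 0.0057] 1.7
4.0 rad 0.289 [-0.0015, 0.0114] 3.7
```

Request:
apply_moves:
  rows:
    - [[0, -0.0003, 0.003, 0, 0, 0, 0], [0, -0.0005, 0.0045, 0, 0, 0, 0], [0, -0.0005, 0.0052, 0, 0, 0, 0], [0, -0.0005, 0.0052, 0, 0, 0, 0]]

```text
t: 25.38
tcp_pos: [0.6864, -0.038, 0.0753]
tool_rot: [179.9, 1.7, 95.4]
ft_force: [-0.1, -11.8, -1.2]
opening: 0.0427
```

```bash
python3 sw.py
```

```text
t 25.38 handdeg 5.37 hand rel rad 0.221 r 0.1651 z 0.0753 yaw 95.4 Ftan -11.75 Frad -1.23 fz -1.15
```

Request:
apply_moves:
  rows:
    - [[0, -0.0005, 0.0055, 0, 0, 0, 0], [0, -0.0005, 0.0065, 0, 0, 0, 0], [0, -0.0005, 0.0065, 0, 0, 0, 0], [0, -0.0005, 0.0065, 0, 0, 0, 0]]

```text
t: 25.88
tcp_pos: [0.6865, -0.0371, 0.0752]
tool_rot: [179.9, 2.0, 95.2]
ft_force: [0.2, -12.8, -1.3]
opening: 0.0428
```

```bash
python3 sw.py
```

```text
t 25.88 handdeg 5.7 hand rel rad 0.227 r 0.1653 z 0.0752 yaw 95.2 Ftan -12.79 Frad -1.05 fz -1.29
```

Request:
apply_moves:
  rows:
    - [[0, -0.0005, 0.0065, 0, 0, 0, 0], [0, -0.0005, 0.0075, 0, 0, 0, 0], [0, -0.0005, 0.0075, 0, 0, 0, 0], [0, -0.0005, 0.0075, 0, 0, 0, 0]]

```text
t: 26.38
tcp_pos: [0.6866, -0.0362, 0.075]
tool_rot: [179.9, 2.5, 95.0]
ft_force: [0.5, -13.2, -1.1]
opening: 0.0426
```

```bash
python3 sw.py; python3 meas.py 19|grep wrist;python3 mark.py side19.png; python3 sw.py
```

```text
t 26.38 handdeg 6.01 hand rel rad 0.232 r 0.1655 z 0.075 yaw 95.0 Ftan -13.17 Frad -0.85 fz -1.1
wrist shank 4.06157522914039 5115 handle rad 0.19829689596152897
side19.png 410.19999999999993 [ 0.5112 -0.0768] r 0.0234 ang deg -117.4
t 26.52 handdeg 6.02 hand rel rad 0.232 r 0.1655 z 0.075 yaw 95.0 Ftan -13.45 Frad 0.32 fz -1.04
```

```bash
python3 - <<'E'
from est import *
for t in ['17','18','19']:
  for n in ['side','wrist','scene']:
    c=load(n+t+'.png'); P,im,ok,org=est(c)
    d=P[...,:2]-np.array([.522,-.0535]); rr=np.hypot(d[...,0],d[...,1])
    sh=ok&(P[...,2]>.09)&(P[...,2]<.108)&(rr>.035)&(rr<.085)
    q=d[sh].astype(np.float32); A=np.degrees(np.arctan2(q[:,1],q[:,0]));k=abs(A-np.median(A))<15
    q=q[k]
    l=cv2.fitLine(q,cv2.DIST_L2,0,.01,.01).ravel()
    r,g,b=[im[...,i] for i in range(3)]
    al=ok&(r-b>80)&(r>1.7*g)&(P[...,2]>.121)&(P[...,2]<.14); qq=P[al][:,:2].astype(np.float32)
    l2=cv2.fitLine(qq,cv2.DIST_HUBER,0,.01,.01).ravel() if len(qq)>10 else [1,0]
    print(t,n,len(q),'line',np.degrees(np.arctan(l[1]/l[0])).round(2),'mean',A[k].mean().round(2),'tab',np.degrees(np.arctan(l2[1]/l2[0])).round(2))
E
for t in 15 16 17 18 19; do python3 mark.py side$t.png; done
```

```text
17 side 238 line -0.73 mean -6.46 tab 17.32
17 wrist 5101 line -1.91 mean -1.09 tab 0.0
side15.png 487.5999999999999 [ 0.5101 -0.0745] r 0.022 ang deg -122.8
side16.png 472.9999999999999 [ 0.5101 -0.0747] r 0.0222 ang deg -122.5
side17.png 474.3999999999999 [ 0.5107 -0.0751] r 0.0222 ang deg -120.7
side18.png 459.2 [ 0.5118 -0.0753] r 0.0218 ang deg -118.0
side19.png 410.19999999999993 [ 0.5112 -0.0768] r 0.0234 ang deg -117.4
  return _methods._mean(a, axis=axis, dtype=dtype,
  ret = ret.dtype.type(ret / rcount)
Traceback (most recent call last):
cv2.error: OpenCV(4.12.0) /io/opencv/modules/imgproc/src/linefit.cpp:50: error: (-215:Assertion failed) count > 0 in function 'fitLine2D_wods'
```

Request:
apply_moves:
  rows:
    - [[0, -0.0005, 0.0075, 0, 0, 0, 0], [0, -0.0005, 0.0085, 0, 0, 0, 0], [0, -0.0005, 0.0085, 0, 0, 0, 0], [0, -0.0005, 0.0085, 0, 0, 0, 0]]

```text
t: 27.02
tcp_pos: [0.6868, -0.0353, 0.0748]
tool_rot: [179.9, 2.9, 94.8]
ft_force: [1.1, -15.9, -0.5]
opening: 0.0428
```

```bash
python3 sw.py; python3 meas.py 20|grep -E "wrist|side";python3 mark.py side20.png; python3 sw.py
```

```text
t 27.02 handdeg 6.3 hand rel rad 0.237 r 0.1658 z 0.0748 yaw 94.8 Ftan -15.96 Frad -0.65 fz -0.47
side tab 22.334429 52
side shank -2.174124574090311 229 handle rad 0.08946340322919072
wrist shank 4.554288254995338 5134 handle rad 0.2068963605301618
side20.png 420.6 [ 0.5121 -0.0753] r 0.0216 ang deg -117.2
t 27.18 handdeg 6.29 hand rel rad 0.237 r 0.1658 z 0.0749 yaw 94.8 Ftan -15.94 Frad -0.19 fz 0.11
```

Request:
apply_moves:
  rows:
    - [[0, 0, -0.002, 0, 0.7, 0, 0], [0, 0, -0.004, 0, 1.5, 0.1, 0], [0, 0, -0.0065, 0, 2.9, 0.2, 0], [0, 0, -0.0065, 0, 2.9, 0.2, 0]]

```text
t: 27.68
tcp_pos: [0.6871, -0.0412, 0.0748]
tool_rot: [179.8, -0.1, 94.8]
ft_force: [1.3, -3.3, 0.7]
opening: 0.0426
```

```bash
python3 sw.py; python3 meas.py 21|grep -E "wrist|side"; python3 sw.py
```

```text
t 27.68 handdeg 4.25 hand rel rad 0.202 r 0.1656 z 0.0748 yaw 94.8 Ftan -3.43 Frad 1.08 fz 0.7
side tab 21.177332 60
side shank -4.826700644967918 227 handle rad 0.04316721713276201
wrist shank 1.8910676316992125 5108 handle rad 0.1604143919466288
t 27.82 handdeg 4.2 hand rel rad 0.201 r 0.1655 z 0.0748 yaw 94.8 Ftan -1.8 Frad 1.19 fz -1.17
```

View pics/wrist21.png

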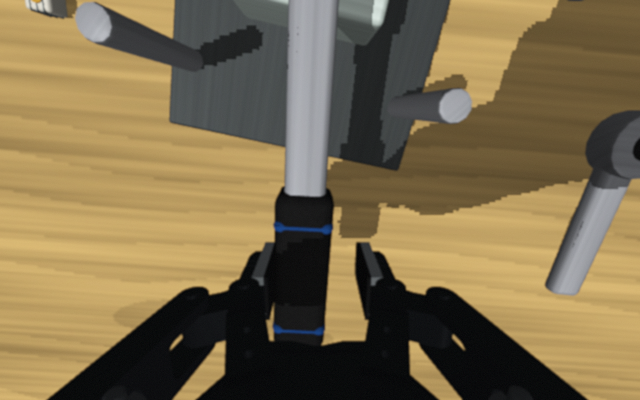

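Request:
apply_moves:
  rows:
    - [[0, 0.0002, -0.003, 0, 0, 0, 0], [0, 0.0004, -0.007, 0, 0, 0, 0], [0, 0.0004, -0.007, 0, 0, 0, 0]]

```text
t: 28.2
tcp_pos: [0.6875, -0.0485, 0.0748]
tool_rot: [179.8, 0.0, 94.8]
ft_force: [-0.3, 0.1, 0.7]
opening: 0.0428
```

```bash
python3 sw.py; python3 meas.py 22|grep -E "wrist|side"; python3 sw.py
```

```text
t 28.2 handdeg 1.71 hand rel rad 0.157 r 0.1655 z 0.0748 yaw 94.8 Ftan 0.08 Frad -0.28 fz 0.73
side tab 22.440687 60
side shank -4.389489019247331 232 handle rad 0.05079799952958338
wrist shank 1.755903826615819 5140 handle rad 0.15805533851839973
t 28.35 handdeg 1.9 hand rel rad 0.161 r 0.1656 z 0.0748 yaw 94.8 Ftan 0.25 Frad 0.8 fz -0.3
```

View pics/wrist22.png

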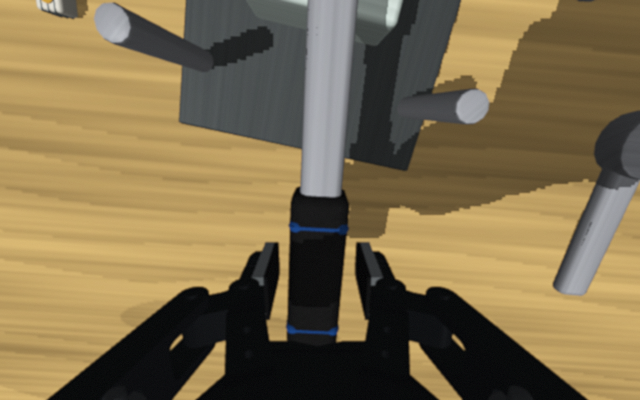

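Request:
apply_moves:
  rows:
    - [[0, 0, 0, 0.02, 0, 0, 0], [0, 0, 0, 0.06, 0, 0, 0], [0, 0, 0, 0.12, 0, 0, 0], [0, 0, 0, 0.15, 0, 0, 0], [0, 0, 0, 0.15, 0, 0, 0], [0, 0, 0, 0.15, 0, 0, 0]]

```text
t: 29.1
tcp_pos: [0.687, -0.048, 0.2248]
tool_rot: [179.9, -0.0, 94.8]
ft_force: [-0.2, 0.4, -1.2]
opening: 0.0429
```

```bash
python3 meas.py 23; python3 mark.py side0.png side23.png; python3 - <<'E'
import cv2
a=cv2.imread('pics/side23.png'); a=cv2.resize(a[150:400,260:460],None,fx=2.4,fy=2.4,interpolation=cv2.INTER_CUBIC); cv2.imwrite('pics/side23c.png',a)
E
```

```text
side tab 22.593649 63
side shank -3.745378265727312 233 handle rad 0.06203985292600937
scene tab 24.695227 59
scene shank 2.6072583131952665 123 handle rad 0.17291427741083695
wrist shank 1.7313863395803648 1300 handle rad 0.15762742764531604
29.25 [ 0.6866 -0.048   0.2235] [180.   -0.   94.8] [-1.23 -0.09 -0.04] 0.04260405291368883
side0.png 306.19999999999993 [ 0.5031 -0.0592] r 0.0192 ang deg -170.4
side23.png 422.99999999999994 [ 0.5119 -0.0745] r 0.0211 ang deg -118.6
```

View pics/side23c.png

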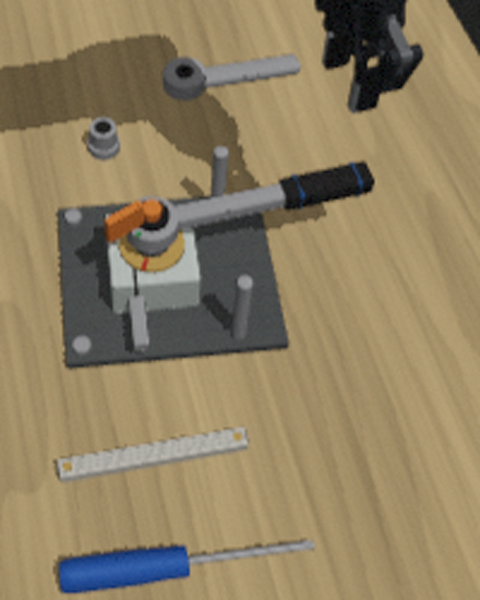

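```bash
python3 -c "
from station import env
print(env.finish_job())"
```

```text
the job is handed in; nothing more can be done
None
```

I set the lever to loosening, backed the bolt out to its captive stop, pressed it there, let go, and handed the job in at about 29 s. No verdict was reported.

- **Lever:** I pushed the tab with closed fingers until it met its end stop at about 8–9 N. The pictures put it at the green-dot stop, about 0.69–0.70 rad, and the last ones show it still there.
- **Bolt:** Two anticlockwise strokes with one free click back between them turned it by roughly 0.86 rad. That should have moved the mark about 20 mm; it read about 18 mm in the side camera.
- **Stop:** The force rose with the handle at about 0.18 rad, well away from the posts. I held about 12–13 N and then 16 N for roughly half a second each.
- **Release:** The gripper is about 0.1 m clear above the handle. The handle is still, and the socket, folding rule, door lever and screwdriver look untouched.

Some readings disagreed or are indirect:

- **Handle spring-back:** The handle sprang back about 0.05 rad on release, more than the neck stiffness you gave would predict. I put the rest down to give in the ratchet but did not test that, so the pressed-home check rests on the felt force.
- **Camera offsets:** The side camera read positions about 3–4 mm lower in y than the wrist camera, so I used values between the two. Its handle angle was about 0.1 rad low, so I used the wrist camera's.

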